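# Put the washed pestle and beaker up to drain

### The arm

A 6-joint arm with a two-finger parallel gripper is mounted at the origin on the work surface. World frame = base frame: x ahead of the robot, y to its left, z up, the work surface at z = 0. Lengths are in mm, angles in degrees, forces in N, time in s.
With the tool pointing down it reaches from about 300 to 850 mm from the base axis. Payload 4.2 kg.
Tool frame: the origin (TCP) lies midway between the tips of the shut fingers; the grasp point (between the pads) lies 19 mm behind it; z points along the fingers, y is the direction in which the jaws open and shut (so a half turn about z gives the same grasp; the last joint's range is limited). The gripper opens to 91 mm and grips with 3 to 60 N. Pads are 32 mm wide; open, the fingers measure 118 mm over their backs; the gripper's body (76 mm by 178 mm) begins 60 mm behind the grasp point.
Start: joints at [75.172, 18.312, 89.639, -0, 72.044, -1.146], TCP at [136.011, 558.702, 181.176] pointing down, gripper open.
Joint ranges: [-177.97, 177.97], [-48.28, 115.42], [12.27, 149.76], [-77.06, 257.06], [2.81, 150.46], [-146.56, 146.56]. Speed limits (degrees/s): [147.25, 147.25, 180, 180, 180, 180].

### API

Orientations are given as [roll, pitch, yaw] about the fixed x, y, z axes, in that order (R = Rz(yaw) Ry(pitch) Rx(roll)).
In Python, from workcell import env gives the robot as it stands.
- The arm moves only by the shell command python3 -m jog 'ROWS' [FORCE]. ROWS is JSON, a list of rows, each an object of numbers: "dx", "dy", "dz": the shift along the world's x, y, z in m; "wx", "wy", "wz": the turn, a rotation vector about the world's x, y, z in rad; "grip": the gripper's target within -1 to 1 (shut at 1, half-way at 0, fully open at -1). In form: [{"dx": .., "dy": .., "dz": .., "wx": .., "wy": .., "wz": .., "grip": ..}, ...]. A call has 1 to 10 rows; each row shifts and turns the commanded pose from where the row before left it; what a row does not reach is not made up. A row lasts 1/10 s, in which the tool goes at most 50 mm and 8.59 degrees, less where a joint would pass 70% of its speed; a pose out of reach is approached as far as the arm can. A call with a gripper value outside its range is refused whole. The fingers move at their own pace and stop on an object; FORCE is the grip in N (left out, the last holds). Time passes only in rows, so rows that do not move let the fingers close. It gives the time, the measured TCP pose, the force and the opening at its end, in the units of the state.
- env.state(): the state, without advancing time (a new reading comes with each control period).
- env.grab_frame(name): name is "side" or "top"; returns the picture (384x512x3 uint8, red, green, blue); there is no depth.
- env.get_calibration(name): a dict with "fx", "fy", "cx", "cy" (pixels), "k1" (the pictures are not rectified: a ray, as slopes to the right and down, at radius r is drawn at 1 + k1 r^2 times it, then the intrinsics apply), "R" (3x3) and "t" (3): a world point X has camera coordinates R X + t. Camera axes: x right, y down, z forward; pixel columns grow to the right and rows downward; lengths in mm; the calibration is good to about 2 mm. A picture is of the moment at which its call begins. get_calibration takes no time and is no camera call.
- env.job_done(): hands the job in, once; it reports no verdict.
The state is a dict: "time_s": time; "qpos": joint angles; "qvel": joint speeds; "effort": joint torques, N m; "ee_pos": TCP position; "ee_rot": TCP orientation; "force": force on the tool from outside, world axes, zero at the start; "torque": the same for the moment, N m; "gripper_width": finger opening in mm.
Only numpy, scipy, OpenCV 4.12 (cv2) and the standard library are available. Lean on these libraries where they do the work, as an engineer would, in place of code of your own. Each camera call takes 0.05 s, during which the arm holds its last target. There are 200 camera calls.

### The job

Swing the orange splash cover right aside from the ring stand, take the white pestle out of the blue rinse jar and drop it handle-first through the ring so that it hangs by its head. Hang the yellow beaker mouth-down over either peg of the draining rack, lowering it gently all the way until its closed end rests on the peg's tip. Leave the jar standing, do not disturb the brown bottle, the mortar or the test-tube rack, and let go of everything.

Things in the scene. Friction and masses are not known exactly. Their poses are not given: they have to be found in the camera images.
- stand: Fixed ring stand: grey round foot 120 mm across and 12 mm thick, upright steel rod 14 mm thick. Origin at the middle of the foot's underside, on the rod's axis; z up. Its arm points along its own -x and carries the ring. The stand's position and yaw vary.
- ring_top (a point): Centre of the ring's mouth, level with its upper face, 125 mm above the bench and 90 mm from the rod along the stand's -x. The ring is horizontal, 10 mm thick, bore 28 mm, outside diameter 48 mm; nothing lies below it, the bench is 125 mm down.
- cover (a joint): Turn of the orange splash cover about the stand's rod, rad, stiff (0.06 N m of friction) so that it stays where it is left. 0: its disc lies right over the ring and bars it; it grows counter-clockwise seen from above (the disc goes from the stand's -x towards the stand's -y) up to the stop at 1.7. It starts between 0 and 0.3. Right aside means over 1.3.
- cover_pin (a point): Top of the cover's upright black pin: 14 mm thick, 41 mm tall, standing in the middle of the cover's orange disc (58 mm across, 4 mm thick, underside 142 mm above the bench); 187 mm above the bench, 90 mm from the rod's axis. A 16 mm wide bar joins the disc to a hub on the rod that reaches to 154 mm above the bench.
- rack: Fixed draining rack: white plate 10 mm thick, 270 mm wide along its y, reaching from 110 mm in front of its origin (its -x, towards the robot) to 50 mm behind, with a 30 mm tall wooden rim at the back and a 16 mm one in front. Two green pegs stand on it. Origin on the bench midway between the pegs' roots; z up. Position and yaw vary.
- peg_left: Left (rack's +y) peg of the draining rack: green, 16 mm thick, with a blunt tapered tip. Origin at its root on the plate's top, 10 mm above the bench; its z runs 120 mm along the peg to the tip, 30 degrees from vertical, leaning towards the rack's front; its y is the rack's y.
- peg_right: The right (rack's -y) peg, same shape and lean, 130 mm from the left one.
- left_tip (a point): Tip of the left peg, 114 mm above the bench, 60 mm in front of the peg's root.
- right_tip (a point): Tip of the right peg, likewise.
- jar: Blue rinse jar, loose, 0.6 kg: tube 56 mm across outside, 48 mm bore, rim 88 mm above the bench, inner floor 11 mm up, on a foot disc 84 mm across and 9 mm thick. Origin at the middle of its underside, z up. The pestle starts leaning in it.
- pestle: White porcelain pestle, loose, about 0.22 kg, 145 mm long. Origin at the handle's end; z runs along its axis to the head. Handle round, 105 mm long, 16 mm thick at its end and 20 mm at the head. Head round, 44 mm across, from 105 to 145 mm along z, straight-sided from 109 to 135 mm. It starts handle down in the jar, leaning about 22 degrees in any direction, with its head about 110 to 150 mm above the bench.
- pestle_shoulder (a point): On the pestle's axis at the flat underside of the head, 105 mm from the handle's end; it rests on the ring's upper face when home.
- beaker: Yellow plastic beaker, loose, about 0.1 kg, straight round wall 56 mm across outside, 50 mm inside, 90 mm tall, closed end 4 mm thick. Orange stripe round the rim. It starts mouth down on the bench. Origin at the centre of its mouth; z runs to its closed end (up at the start).
- beaker_inside (a point): Centre of the inner face of the beaker's closed end, 86 mm from the mouth; it comes to the peg's tip when hung, off-centre by up to 17 mm because the beaker sags.
- reagent: Brown reagent bottle, bystander, loose: 60 mm across, 125 mm tall. Origin at the middle of its underside, z up.
- mortar: White porcelain mortar, bystander, loose: 90 mm across, 50 mm tall, near the ring stand. Origin at the middle of its underside, z up.
- tube_rack: Wooden rack with four test tubes, bystander, loose: 55 by 120 mm, 117 mm tall. Origin at the middle of its underside, z up.
There are look-alikes about, which are no part of the job. What is shaped like the pestle but green is not meant. Of the things shaped like the beaker, the yellow one is meant.

How it is judged:
By the outcome, as a careful person would: the job done as asked, in the order asked, and still so for the second after the job is handed in, with the robot touching nothing.
It also fails if it takes over 72 s, if anything falls off the work surface, if the arm or the gripper's body presses on something with over 40 N, if the wrist force passes 120 N, or if a joint passes its speed limit or range.

## Working session

There is one attempt and no reset: what is moved stays moved. The work goes in short steps, Python scripts to look and compute and a shell command to move; the robot and the scene stay as the last step left them, time stands still between calls to the robot, and variables do not carry over. Pictures are saved under pics/ and viewed, about 8 in all and at most 12, crops included, and the job is handed in when it is done.

```bash
mkdir -p pics; ls; cat > h.py <<'E'
import numpy as np, cv2
from workcell import env
def cal(n):
    c=env.get_calibration(n); c['R']=np.array(c['R']);c['t']=np.array(c['t']);return c
def ray(n,uv):
    c=cal(n); x=(uv[0]-c['cx'])/c['fx'];y=(uv[1]-c['cy'])/c['fy']
    rd=np.hypot(x,y); r=rd
    for _ in range(30): r=rd/(1+c['k1']*r*r)
    s=r/rd if rd>0 else 1
    d=c['R'].T@np.array([x*s,y*s,1]); o=-c['R'].T@c['t']; return o,d/np.linalg.norm(d)
def plane(n,uv,z):
    o,d=ray(n,uv); return o+d*(z-o[2])/d[2]
def proj(n,X):
    c=cal(n); p=c['R']@np.array(X,float)+c['t']; x,y=p[:2]/p[2]; f=1+c['k1']*(x*x+y*y)
    return np.array([c['fx']*x*f+c['cx'],c['fy']*y*f+c['cy']])
def tri(uv1,uv2,n1='side',n2='top'):
    o1,d1=ray(n1,uv1);o2,d2=ray(n2,uv2)
    A=np.stack([d1,-d2],1); s=np.linalg.lstsq(A,o2-o1,rcond=None)[0]
    a=o1+d1*s[0];b=o2+d2*s[1]; return (a+b)/2,np.linalg.norm(a-b)
def save(n,name,crop=None,scale=1):
    im=env.grab_frame(n); cv2.imwrite('pics/raw_'+name+'.png',im[:,:,::-1])
    o=im
    if crop: x0,y0,x1,y1=crop;o=im[y0:y1,x0:x1]
    o=cv2.resize(o,None,fx=scale,fy=scale,interpolation=cv2.INTER_CUBIC)
    cv2.imwrite('pics/'+name+'.png',o[:,:,::-1]); return im
E
python3 - <<'E'
from h import *
a=save('side','s0');b=save('top','t0')
cv2.imwrite('pics/both0.png',cv2.resize(np.vstack([a,b]),None,fx=.78,fy=.78,interpolation=cv2.INTER_AREA)[:,:,::-1])
for n in('side','top'):
    c=cal(n);print(n,c['fx'],c['k1'],-c['R'].T@c['t'],c['R'][2])
print(env.state())
E
```

```text
pics
side 497.61162769490977 -0.03312758794543208 [ 208.6674566  1277.49529     950.25419902] [ 0.20428478 -0.79903888 -0.56551269]
top 492.66818756450544 -0.02697657263941377 [ 185.85733423   95.83158335 1702.69008324] [ 0.21003447 -0.00142265 -0.97769295]
{'time_s': 0.1, 'qpos': array([ 7.51725509e+01,  1.83446609e+01,  8.96961042e+01, -1.28307827e-03,
        7.20455156e+01, -1.14605085e+00]), 'qvel': array([-0.0382083 , -0.07167274, -0.09472682, -0.00458343,  0.12285728,
        0.04903126]), 'effort': array([-3.31602878e-04, -4.13334990e+01, -2.32510167e+01,  7.28455768e-02,
        4.20752855e-02, -7.55628434e-05]), 'ee_pos': array([135.88416899, 558.21228851, 180.46010108]), 'ee_rot': array([-1.79913712e+02, -5.05949861e-04,  1.66318998e+02]), 'force': array([0.77210151, 0.18581151, 0.32084419]), 'torque': array([-0.03693007,  0.03430517, -0.03734527]), 'gripper_width': 91.08902657212246}
```

```bash
python3 - <<'E'
import cv2
for n in 'st':
    im=cv2.imread(f'pics/raw_{n}0.png');cv2.imwrite(f'pics/v_{n}0.png',cv2.resize(im,(800,600),interpolation=cv2.INTER_CUBIC))
E
```

```text
(no output)
```

View pics/v_s0.png

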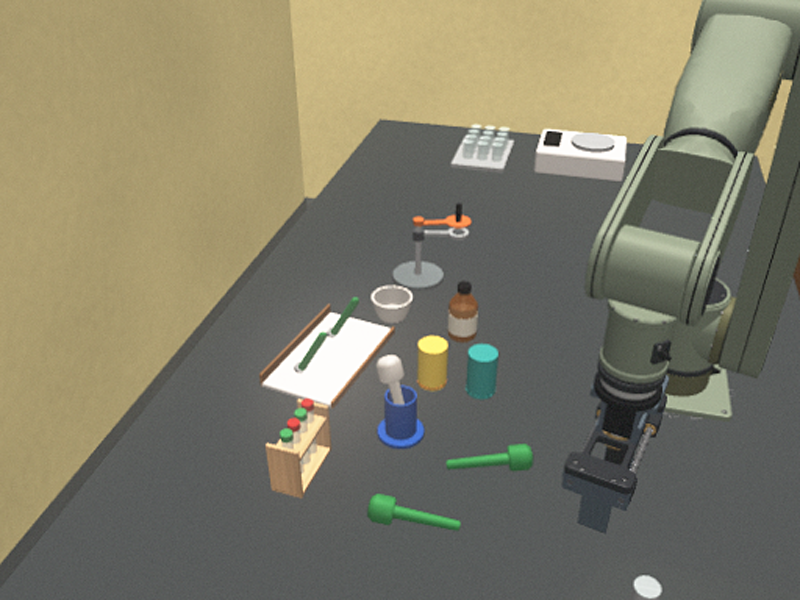

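View pics/v_t0.png

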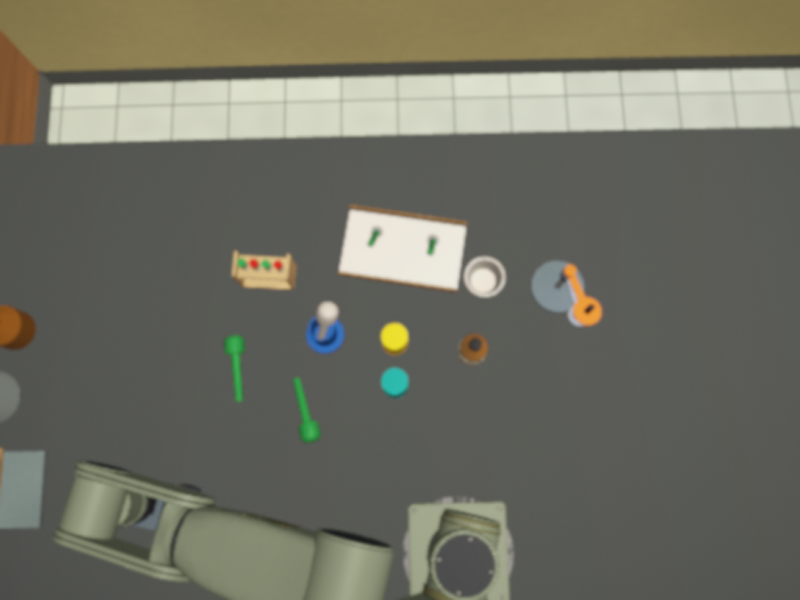

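Two views seen (512-px coordinates = 0.64 × viewed). The things that could be mistaken for what I want are:
- **Pestle:** white at side (390,375) / top (327,315). The green look-alikes are at side (515,458) and (385,510).
- **Beaker:** yellow at side (432,362) / top (395,336). The teal look-alike is at side (482,370).

I choose the white pestle and the yellow beaker. Next I measure by colour masks and check with one crop.

```bash
cat > m.py <<'E'
from h import *
def blobs(im,lo,hi,amin=12):
    hsv=cv2.cvtColor(im,cv2.COLOR_RGB2HSV); m=cv2.inRange(hsv,np.array(lo),np.array(hi))
    n,l,s,c=cv2.connectedComponentsWithStats(m)
    return [(s[i].tolist(),c[i].round(1).tolist()) for i in range(1,n) if s[i][4]>=amin],m
E
python3 - <<'E'
from m import *
S=cv2.imread('pics/raw_s0.png')[:,:,::-1].copy();T=cv2.imread('pics/raw_t0.png')[:,:,::-1].copy()
col=dict(orange=((6,190,150),(16,255,255)),yellow=((22,150,100),(33,255,255)),blue=((108,150,60),(125,255,255)),dkgreen=((55,60,10),(85,255,110)),white=((0,0,175),(180,45,255)),green=((55,150,90),(75,255,255)))
for k,(lo,hi) in col.items():
    for n,im in(('S',S),('T',T)):
        print(k,n,[b for b in blobs(im,lo,hi,20)[0] if not(n=='T' and (b[1][1]<100 or b[1][0]<120)) and not (n=='S' and b[1][1]<120)])
c1=cv2.resize(S[120:330,160:350],None,fx=2.8,fy=2.8,interpolation=cv2.INTER_CUBIC)
cv2.imwrite('pics/c1.png',c1[:,:,::-1])
c2=cv2.resize(T[125:260,140:400],None,fx=3,fy=3,interpolation=cv2.INTER_CUBIC)
cv2.imwrite('pics/c2.png',c2[:,:,::-1])
E
```

```text
orange S []
orange T [([373, 194, 6, 8, 21], [374.9, 198.4])]
yellow S []
yellow T [([244, 207, 17, 19, 270], [252.2, 215.9])]
blue S [([242, 269, 29, 18, 201], [256.7, 278.9])]
blue T [([197, 205, 6, 9, 28], [200.1, 208.5]), ([202, 213, 13, 8, 38], [209.0, 217.4])]
dkgreen S [([214, 193, 15, 21, 55], [220.4, 202.5]), ([192, 226, 8, 10, 21], [195.2, 230.8]), ([286, 294, 55, 7, 146], [319.1, 297.6]), ([235, 326, 60, 14, 163], [257.7, 332.8])]
dkgreen T [([191, 271, 15, 13, 28], [196.4, 278.8])]
white S [([446, 98, 30, 69, 215], [459.9, 133.0]), ([452, 99, 29, 69, 234], [465.6, 133.8]), ([395, 145, 52, 21, 556], [420.6, 154.7]), ([272, 146, 28, 6, 50], [288.1, 148.4]), ([237, 182, 27, 16, 146], [250.1, 190.4]), ([392, 193, 36, 13, 155], [408.6, 199.8]), ([168, 200, 82, 60, 2287], [209.3, 229.6]), ([242, 227, 15, 15, 164], [249.8, 233.3]), ([426, 237, 41, 30, 503], [451.3, 254.8]), ([406, 368, 17, 15, 192], [414.0, 375.2])]
white T [([217, 134, 81, 51, 2999], [257.6, 159.1]), ([297, 165, 26, 25, 396], [308.6, 177.9]), ([364, 181, 5, 13, 25], [366.1, 187.8]), ([204, 194, 12, 11, 102], [209.7, 198.9]), ([365, 198, 5, 9, 20], [366.2, 202.8])]
green S []
green T [([144, 216, 12, 40, 215], [150.4, 230.2]), ([189, 243, 15, 39, 222], [195.6, 267.2])]
```

View pics/c1.png

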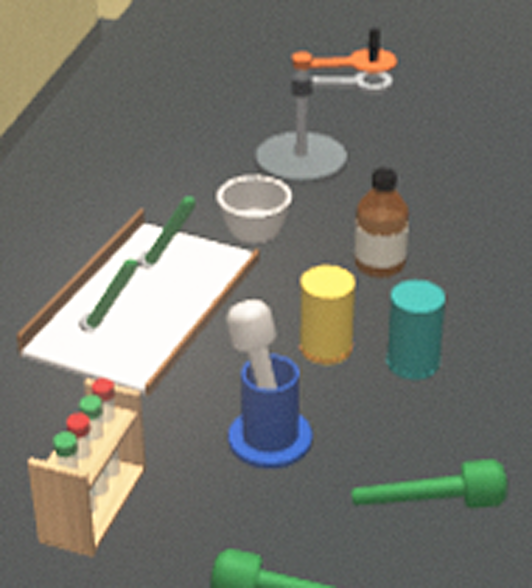

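View pics/c2.png

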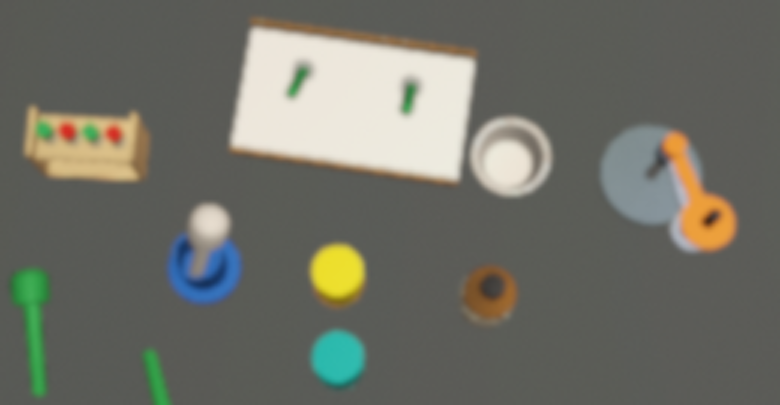

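The crops show the white pestle leaning in the blue jar (side raw ≈ (249,233)), the yellow beaker mouth-down, and the cover over the ring at a small angle. Both choices are confirmed, so I triangulate.

```bash
python3 - <<'E'
from m import *
s=lambda x,y:(x/2.8+160,y/2.8+120)
t=lambda x,y:(x/3+140,y/3+125)
np.set_printoptions(precision=1,suppress=True)
for k,a,b,z in [('pin',s(375,31),t(713,215),187),('hub',s(302,57),t(675,143),154),('foot',s(301,156),t(652,174),12),('disc',s(374,61),t(708,222),146),('ring',s(374,79),None,125),('beaktop',s(328,283),t(338,271),90),('head',s(250,325),t(210,222),125),('jarfoot',s(270,436),t(205,266),9),('jarrim',s(270,372),None,88),('Ltip',s(131,263),t(291,95),114),('Rtip',s(189,199),t(408,112),114),('Lroot',s(88,324),t(304,66),10),('Rroot',s(147,262),t(412,82),10),('mortar',s(255,195),t(511,156),50),('bottle',s(384,175),t(491,286),125),('frontL',s(148,388),t(232,150),16),('frontR',s(258,254),t(460,181),16)]:
    print(k,'S',plane('side',a,z),end=' ')
    if b: print('T',plane('top',b,z),'tri',*tri(a,b),end='')
    print()
E
```

```text
pin S [ 482.7 -261.8  187. ] T [ 484.6 -275.   187. ] tri [ 485.7 -276.9  179.6] 0.657669347278539
hub S [ 568.2 -233.7  154. ] T [ 571.4 -247.7  154. ] tri [ 572.7 -249.6  145.7] 1.4122866311538536
foot S [ 567.4 -231.1   12. ] T [ 569.9 -249.6   12. ] tri [ 572.6 -252.4   -1.2] 0.4507099730501145
disc S [ 482.2 -261.2  146. ] T [ 485.2 -279.1  146. ] tri [ 486.5 -281.7  135.4] 1.3344510871949824
ring S [ 479.8 -253.4  125. ] 
beaktop S [449.9 134.7  90. ] T [450.4 120.1  90. ] tri [452.6 120.3  79.2] 0.684941739973882
head S [497.3 266.1 125. ] T [501.9 257.9 125. ] tri [501.3 258.3 118.8] 3.573002972781101
jarfoot S [471.5 289.8   9. ] T [473.2 275.7   9. ] tri [475.1 277.   -3.2] 0.33103512975317295
jarrim S [472.3 286.   88. ] 
Ltip S [647.5 183.9 114. ] T [646.6 168.4 114. ] tri [651.7 169.2 102.5] 3.4196453118983343
Rtip S [626.2  53.  114. ] T [623.8  38.4 114. ] tri [629.   38.3 103.6] 4.446369480804322
Lroot S [709.2 168.1  10. ] T [712.3 157.1  10. ] tri [714.6 157.3   1. ] 1.0751816761080761
Rroot S [684.7  41.3  10. ] T [689.4  28.7  10. ] tri [691.   28.2   0.2] 2.4522714636128584
mortar S [584.6 -69.   50. ] T [586.3 -80.9  50. ] tri [588.3 -81.8  41.4] 0.13525376888122495
bottle S [424.6 -33.1 125. ] T [424.5 -45.  125. ] tri [426.2 -45.7 117. ] 0.976911502970245
frontL S [608.6 259.2  16. ] T [609.5 243.1  16. ] tri [613.6 244.4   2.3] 1.474761359979918
frontR S [562.    1.5  16. ] T [565.8 -23.5  16. ] tri [569.7 -25.   -3.3] 0.8133306404107815
```

Both views agree in x, but y is off by a steady ~14 mm between them. I check the calibration against the robot itself (base plate and finger tips).

```bash
python3 - <<'E'
from m import *
np.set_printoptions(precision=3,suppress=True)
for n in('side','top'):
    c=cal(n);print(n,{k:c[k] for k in('fx','fy','cx','cy','k1')},c['t'],'\n',c['R'],np.linalg.det(c['R']))
    print('tcp',proj(n,[136,558,181]),'base',proj(n,[0,0,0]))
for u in [(410,508),(505,503)]: print(plane('top',(u[0]*.64,u[1]*.64),12))
S=cv2.imread('pics/raw_s0.png');T=cv2.imread('pics/raw_t0.png')
a=cv2.resize(S[270:350,345:435],None,fx=4,fy=4,interpolation=cv2.INTER_CUBIC)
b=cv2.resize(T[300:384,240:340],None,fx=4,fy=4,interpolation=cv2.INTER_CUBIC)
o=np.zeros((340,770,3),np.uint8);o[:320,:360]=a;o[:336,365:765]=b;cv2.imwrite('pics/c3.png',o)
E
```

```text
side {'fx': 497.61162769490977, 'fy': 497.61162769490977, 'cx': 260.2306900095415, 'cy': 204.00794826399303, 'k1': -0.03312758794543208} [ 518.294  114.391 1515.522] 
 [[-0.968 -0.249  0.002]
 [-0.143  0.547 -0.825]
 [ 0.204 -0.799 -0.566]] 1.0
tcp [383.708 329.037] base [429.718 241.415]
top {'fx': 492.66818756450544, 'fy': 492.66818756450544, 'cx': 260.14329545169994, 'cy': 190.99896323638163, 'k1': -0.02697657263941377} [ 105.838  537.054 1625.808] 
 [[-0.023 -1.    -0.003]
 [-0.977  0.023 -0.21 ]
 [ 0.21  -0.001 -0.978]] 1.0000000000000004
tcp [108.755 316.862] base [292.117 353.245]
[93.245 96.21  12.   ]
[  98.828 -106.229   12.   ]
```

View pics/c3.png

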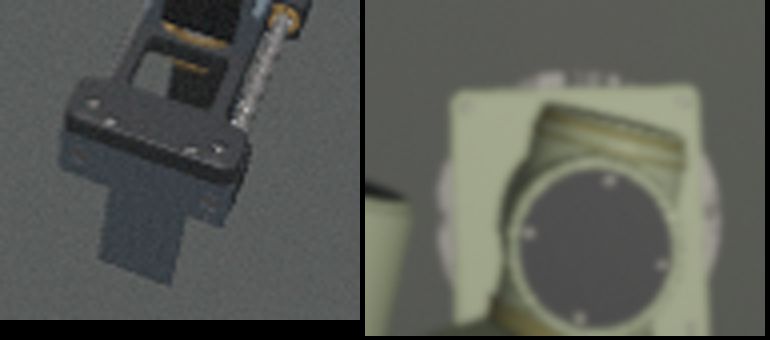

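```bash
python3 - <<'E'
from m import *
np.set_printoptions(precision=1,suppress=True)
for d in(45.5,52,59):
  for w in(-16,16):
    X=np.array([136,558.2,180.5])+d*np.array([.2365,.9716,0])+w*np.array([-.9716,.2365,0]);print(d,w,proj('side',X))
print('obs outer corners',(345+100/4,270+260/4),(345+172/4,270+285/4))
for u in [(85/4+240,322),(332/4+240,321.5)]: print(plane('top',u,12),plane('top',u,20))
E
```

```text
45.5 -16 [368.9 342.2]
45.5 16 [384.9 348.3]
52 -16 [367.9 344.5]
52 16 [383.9 350.7]
59 -16 [366.7 347. ]
59 16 [382.8 353.3]
obs outer corners (370.0, 335.0) (388.0, 341.25)
[103.4  99.8  12. ] [103.8  99.8  20. ]
[ 100.2 -105.6   12. ] [ 100.6 -104.7   20. ]
```

The views disagree, so the robot itself will settle it: I move above the cover pin with the jaws open and look at where the gripper appears.

```bash
R='x'
python3 -m jog '[{"dx":0.0174,"dy":-0.0415,"dz":0.008,"wz":-0.132,"grip":-1},{"dx":0.0174,"dy":-0.0415,"dz":0.008,"wz":-0.132,"grip":-1},{"dx":0.0174,"dy":-0.0415,"dz":0.008,"wz":-0.132,"grip":-1},{"dx":0.0174,"dy":-0.0415,"dz":0.008,"wz":-0.132,"grip":-1},{"dx":0.0174,"dy":-0.0415,"dz":0.008,"wz":-0.132,"grip":-1},{"dx":0.0174,"dy":-0.0415,"dz":0.008,"wz":-0.132,"grip":-1},{"dx":0.0174,"dy":-0.0415,"dz":0.008,"wz":-0.132,"grip":-1},{"dx":0.0174,"dy":-0.0415,"dz":0.008,"wz":-0.132,"grip":-1},{"dx":0.0174,"dy":-0.0415,"dz":0.008,"wz":-0.132,"grip":-1},{"dx":0.0174,"dy":-0.0415,"dz":0.008,"wz":-0.132,"grip":-1}]'
python3 -m jog '[{"dx":0.0174,"dy":-0.0415,"wz":-0.132,"grip":-1},{"dx":0.0174,"dy":-0.0415,"wz":-0.132,"grip":-1},{"dx":0.0174,"dy":-0.0415,"wz":-0.132,"grip":-1},{"dx":0.0174,"dy":-0.0415,"wz":-0.132,"grip":-1},{"dx":0.0174,"dy":-0.0415,"wz":-0.132,"grip":-1},{"dx":0.0174,"dy":-0.0415,"wz":-0.132,"grip":-1},{"dx":0.0174,"dy":-0.0415,"wz":-0.132,"grip":-1},{"dx":0.0174,"dy":-0.0415,"wz":-0.132,"grip":-1},{"dx":0.0174,"dy":-0.0415,"wz":-0.132,"grip":-1},{"dx":0.0174,"dy":-0.0415,"wz":-0.132,"grip":-1}]'
python3 -m jog '[{"grip":-1},{"grip":-1},{"grip":-1}]'
python3 - <<'E'
from m import *
np.set_printoptions(precision=1,suppress=True)
a=save('side','s1');b=save('top','t1')
st=env.state();P=st['ee_pos'];print(P,st['ee_rot'],st['time_s'],st['force'],st['qpos'])
cy=np.radians(st['ee_rot'][2]);y=np.array([np.sin(cy),-np.cos(cy),0]);x=np.array([np.cos(cy),np.sin(cy),0])
o=[]
for n,im in(('side',a),('top',b)):
    im=im.copy()
    u=proj(n,P).round().astype(int)
    x0=max(0,u[0]-64);y0=max(0,u[1]-60)
    c=cv2.resize(im[y0:y0+110,x0:x0+128],None,fx=3.1,fy=3.1,interpolation=cv2.INTER_CUBIC)
    for d in(-45.5,45.5):
        for w in(-16,16):
            p=(proj(n,P+d*y+w*x)-[x0,y0]+.5)*3.1;cv2.circle(c,tuple(p.astype(int).tolist()),2,(255,0,255),-1)
    print(n,x0,y0);o.append(c[:341])
cv2.imwrite('pics/c4.png',np.hstack(o)[:,:,::-1])
E
```

```text
[135.9 558.4 180.6] [-179.9    0.   166.3] 0.2 [-0.5  0.1 -0.3] [75.2 18.3 89.7 -0.  72.  -1.1]
side 320 269
top 45 257invalid input
invalid input
invalid input
```

View pics/c4.png

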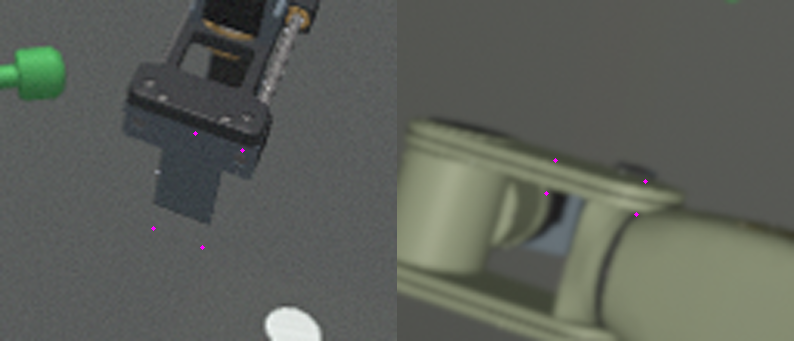

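The moves were refused, most likely because every row needs all seven keys. The picture shows only the unmoved gripper. The open finger tips sit above the TCP, probably because the linkage retracts when open, so I calibrate with the fingers shut. I retry with full rows.

```bash
python3 -m jog '[{"dx":0.0174,"dy":-0.0415,"dz":0.008,"wx":0,"wy":0,"wz":-0.132,"grip":1},{"dx":0.0174,"dy":-0.0415,"dz":0.008,"wx":0,"wy":0,"wz":-0.132,"grip":1},{"dx":0.0174,"dy":-0.0415,"dz":0.008,"wx":0,"wy":0,"wz":-0.132,"grip":1},{"dx":0.0174,"dy":-0.0415,"dz":0.008,"wx":0,"wy":0,"wz":-0.132,"grip":1},{"dx":0.0174,"dy":-0.0415,"dz":0.008,"wx":0,"wy":0,"wz":-0.132,"grip":1},{"dx":0.0174,"dy":-0.0415,"dz":0.008,"wx":0,"wy":0,"wz":-0.132,"grip":1},{"dx":0.0174,"dy":-0.0415,"dz":0.008,"wx":0,"wy":0,"wz":-0.132,"grip":1},{"dx":0.0174,"dy":-0.0415,"dz":0.008,"wx":0,"wy":0,"wz":-0.132,"grip":1},{"dx":0.0174,"dy":-0.0415,"dz":0.008,"wx":0,"wy":0,"wz":-0.132,"grip":1},{"dx":0.0174,"dy":-0.0415,"dz":0.008,"wx":0,"wy":0,"wz":-0.132,"grip":1}]' 20
```

```text
time_s: 1.2
ee_pos: [310.1, 142.0, 261.6]
ee_rot: [179.9, -0.0, 90.4]
force: [0.3, 0.2, -0.3]
gripper_width: 14.1
```

```bash
python3 -m jog '[{"dx":0.0174,"dy":-0.0412,"dz":0,"wx":0,"wy":0,"wz":-0.132,"grip":1},{"dx":0.0174,"dy":-0.0412,"dz":0,"wx":0,"wy":0,"wz":-0.132,"grip":1},{"dx":0.0174,"dy":-0.0412,"dz":0,"wx":0,"wy":0,"wz":-0.132,"grip":1},{"dx":0.0174,"dy":-0.0412,"dz":0,"wx":0,"wy":0,"wz":-0.132,"grip":1},{"dx":0.0174,"dy":-0.0412,"dz":0,"wx":0,"wy":0,"wz":-0.132,"grip":1},{"dx":0.0174,"dy":-0.0412,"dz":0,"wx":0,"wy":0,"wz":-0.132,"grip":1},{"dx":0.0174,"dy":-0.0412,"dz":0,"wx":0,"wy":0,"wz":-0.132,"grip":1},{"dx":0.0174,"dy":-0.0412,"dz":0,"wx":0,"wy":0,"wz":-0.132,"grip":1},{"dx":0.0174,"dy":-0.0412,"dz":0,"wx":0,"wy":0,"wz":-0.132,"grip":1},{"dx":0.0174,"dy":-0.0412,"dz":0,"wx":0,"wy":0,"wz":-0.132,"grip":1}]'
python3 -m jog '[{"dx":0,"dy":0,"dz":0,"wx":0,"wy":0,"wz":0,"grip":1},{"dx":0,"dy":0,"dz":0,"wx":0,"wy":0,"wz":0,"grip":1}]'
cat > look.py <<'E'
from m import *
np.set_printoptions(precision=1,suppress=True)
def look(name,pts,cs=(None,None),w=128,h=110,f=3.1,mark=True):
    "side and top crop centred on cs (world points), dots at pts"
    o=[]
    for n,cp in zip(('side','top'),cs):
        im=save(n,name+n[0]); u=proj(n,cp).round().astype(int)
        x0=int(np.clip(u[0]-w//2,0,512-w));y0=int(np.clip(u[1]-h//2,0,384-h))
        c=cv2.resize(im[y0:y0+h,x0:x0+w],None,fx=f,fy=f,interpolation=cv2.INTER_CUBIC)
        for X in pts:
            p=(proj(n,X)-[x0,y0]+.5)*f; cv2.circle(c,tuple(p.astype(int).tolist()),2,(255,0,255),-1)
        print(n,'raw = px/%.1f +'%f,x0,y0); o.append(c)
    cv2.imwrite('pics/'+name+'.png',np.hstack(o)[:,:,::-1])
E
python3 - <<'E'
from look import *
st=env.state();P=st['ee_pos'];print(P,st['ee_rot'],st['gripper_width'])
cy=np.radians(st['ee_rot'][2]);x=np.array([np.cos(cy),np.sin(cy),0])
look('c5',[P,P+16*x,P-16*x],(P-[0,0,40],P-[0,0,40]))
E
```

```text
time_s: 2.2
ee_pos: [484.3, -270.1, 260.9]
ee_rot: [-180.0, 0.0, 14.7]
force: [0.1, -0.3, -0.1]
gripper_width: 0.5
time_s: 2.4
ee_pos: [483.7, -268.7, 260.2]
ee_rot: [-179.9, 0.1, 15.0]
force: [0.4, 0.3, 0.1]
gripper_width: 0.7
[ 483.7 -268.7  260.2] [-179.9    0.1   15. ] 0.6531060401453082
side raw = px/3.1 + 230 66
top raw = px/3.1 + 314 140
```

View pics/c5.png

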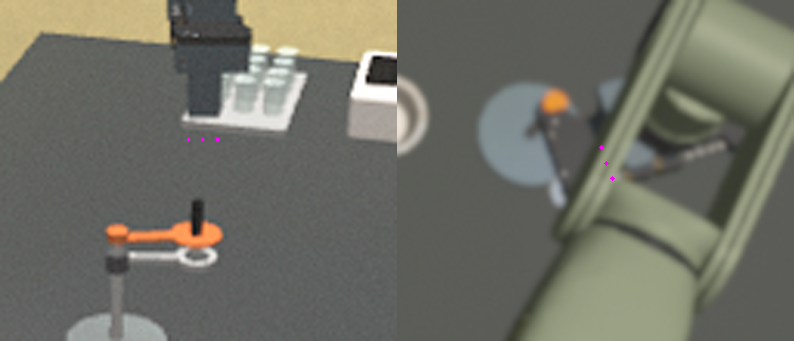

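In the side view (left) the shut finger tips, at (205,117), show about 7 px above the predicted dot (202,139), about 19 mm. In the top view the arm hides them. Contact will resolve this: I straddle the pin with open jaws, which tolerates ±38 mm in y. Closing on it then gives the pin's true position in robot coordinates.

```bash
python3 -m jog '[{"dx":0,"dy":0.004,"dz":0,"wx":0,"wy":0,"wz":0,"grip":-1},{"dx":0,"dy":0.004,"dz":0,"wx":0,"wy":0,"wz":0,"grip":-1},{"dx":0,"dy":0,"dz":0,"wx":0,"wy":0,"wz":0,"grip":-1},{"dx":0,"dy":0,"dz":0,"wx":0,"wy":0,"wz":0,"grip":-1},{"dx":0,"dy":0,"dz":0,"wx":0,"wy":0,"wz":0,"grip":-1},{"dx":0,"dy":0,"dz":0,"wx":0,"wy":0,"wz":0,"grip":-1},{"dx":0,"dy":0,"dz":-0.015,"wx":0,"wy":0,"wz":0,"grip":-1},{"dx":0,"dy":0,"dz":-0.02,"wx":0,"wy":0,"wz":0,"grip":-1},{"dx":0,"dy":0,"dz":-0.02,"wx":0,"wy":0,"wz":0,"grip":-1},{"dx":0,"dy":0,"dz":-0.015,"wx":0,"wy":0,"wz":0,"grip":-1}]'
python3 -m jog '[{"dx":0,"dy":0,"dz":-0.01,"wx":0,"wy":0,"wz":0,"grip":-1},{"dx":0,"dy":0,"dz":-0.01,"wx":0,"wy":0,"wz":0,"grip":-1},{"dx":0,"dy":0,"dz":-0.01,"wx":0,"wy":0,"wz":0,"grip":-1},{"dx":0,"dy":0,"dz":-0.005,"wx":0,"wy":0,"wz":0,"grip":-1},{"dx":0,"dy":0,"dz":0,"wx":0,"wy":0,"wz":0,"grip":-1}]'
```

```text
time_s: 3.5
ee_pos: [483.6, -260.2, 189.9]
ee_rot: [-180.0, 0.1, 15.0]
force: [-0.9, -0.5, -0.6]
gripper_width: 77.5
time_s: 4.0
ee_pos: [483.7, -260.1, 155.5]
ee_rot: [-180.0, 0.0, 15.1]
force: [0.0, 0.3, 0.6]
gripper_width: 91.2
```

```bash
for i in 1 2 3 4 5; do python3 -m jog '[{"dx":0,"dy":0,"dz":0,"wx":0,"wy":0,"wz":0,"grip":1},{"dx":0,"dy":0,"dz":0,"wx":0,"wy":0,"wz":0,"grip":1}]' 8 | egrep 'pos|force|width'; done
python3 - <<'E'
from look import *
P=env.state()['ee_pos'];look('c6',[P],(P-[0,0,0],P-[0,0,40]))
E
```

```text
ee_pos: [484.4, -260.5, 156.8]
force: [0.6, 0.1, -0.3]
gripper_width: 78.2
ee_pos: [484.2, -260.4, 156.5]
force: [0.2, 0.8, -0.2]
gripper_width: 62.1
ee_pos: [484.1, -260.3, 156.3]
force: [0.5, -0.1, 0.1]
gripper_width: 46.1
ee_pos: [484.0, -260.3, 156.2]
force: [-0.1, -0.2, 0.3]
gripper_width: 30.0
ee_pos: [484.0, -260.3, 156.2]
force: [-0.3, -0.0, -0.2]
gripper_width: 13.9
side raw = px/3.1 + 229 84
top raw = px/3.1 + 304 146
```

View pics/c6.png

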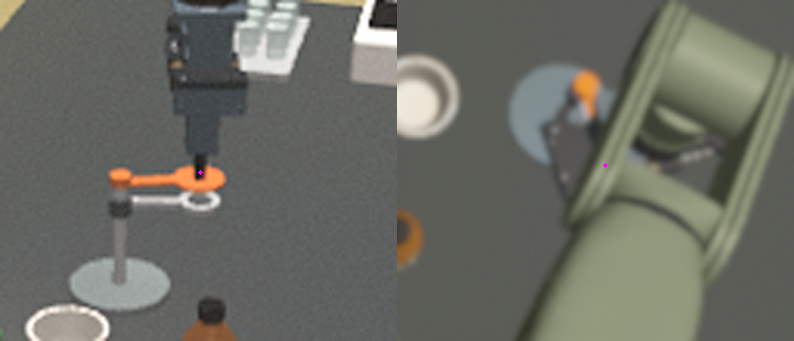

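The side view shows the finger tips at (200,152) and the pin visible below them down to the disc at (200,178). A width of 13.9 mm matches the 14 mm pin, so I check that it holds.

```bash
python3 -m jog '[{"dx":0,"dy":0,"dz":0,"wx":0,"wy":0,"wz":0,"grip":1},{"dx":0,"dy":0,"dz":0,"wx":0,"wy":0,"wz":0,"grip":1},{"dx":0,"dy":0,"dz":0,"wx":0,"wy":0,"wz":0,"grip":1}]' 8 | egrep 'pos|force|width'
```

```text
ee_pos: [484.0, -260.3, 156.2]
force: [0.4, -0.1, 0.2]
gripper_width: 0.1
```

The jaws closed on nothing and the cover has not moved. The tips seem to be higher than the reported TCP z. I feel downwards in small steps with shut fingers, which should meet the pin top (187) or the disc (146).

```bash
python3 -m jog '[{"dx":0,"dy":0,"dz":-0.002,"wx":0,"wy":0,"wz":0,"grip":1},{"dx":0,"dy":0,"dz":0,"wx":0,"wy":0,"wz":0,"grip":1}]' | egrep 'pos|force'
python3 -m jog '[{"dx":0,"dy":0,"dz":-0.002,"wx":0,"wy":0,"wz":0,"grip":1},{"dx":0,"dy":0,"dz":0,"wx":0,"wy":0,"wz":0,"grip":1}]' | egrep 'pos|force'
python3 -m jog '[{"dx":0,"dy":0,"dz":-0.002,"wx":0,"wy":0,"wz":0,"grip":1},{"dx":0,"dy":0,"dz":0,"wx":0,"wy":0,"wz":0,"grip":1}]' | egrep 'pos|force'
```

```text
ee_pos: [483.8, -260.2, 153.9]
force: [-0.8, 0.0, 0.2]
ee_pos: [483.8, -260.2, 151.8]
force: [-0.1, 0.0, 0.3]
ee_pos: [484.0, -260.1, 150.0]
force: [0.4, 0.5, 0.9]
```

```bash
python3 -m jog '[{"dx":0,"dy":0,"dz":-0.002,"wx":0,"wy":0,"wz":0,"grip":1},{"dx":0,"dy":0,"dz":0,"wx":0,"wy":0,"wz":0,"grip":1}]' | egrep 'pos|force'
python3 -m jog '[{"dx":0,"dy":0,"dz":-0.002,"wx":0,"wy":0,"wz":0,"grip":1},{"dx":0,"dy":0,"dz":0,"wx":0,"wy":0,"wz":0,"grip":1}]' | egrep 'pos|force'
python3 -m jog '[{"dx":0,"dy":0,"dz":-0.002,"wx":0,"wy":0,"wz":0,"grip":1},{"dx":0,"dy":0,"dz":0,"wx":0,"wy":0,"wz":0,"grip":1}]' | egrep 'pos|force'
python3 - <<'E'
from look import *
P=env.state()['ee_pos'];look('c7',[P],(P-[0,0,-20],P-[0,0,40]),w=80,h=70,f=5)
E
```

```text
ee_pos: [483.9, -260.1, 147.9]
force: [0.1, 0.7, 0.1]
ee_pos: [483.8, -260.2, 145.8]
force: [-0.1, 0.6, -0.1]
ee_pos: [483.9, -260.3, 143.9]
force: [-0.0, 0.8, -0.6]
side raw = px/5.0 + 253 102
top raw = px/5.0 + 327 167
```

View pics/c7.png

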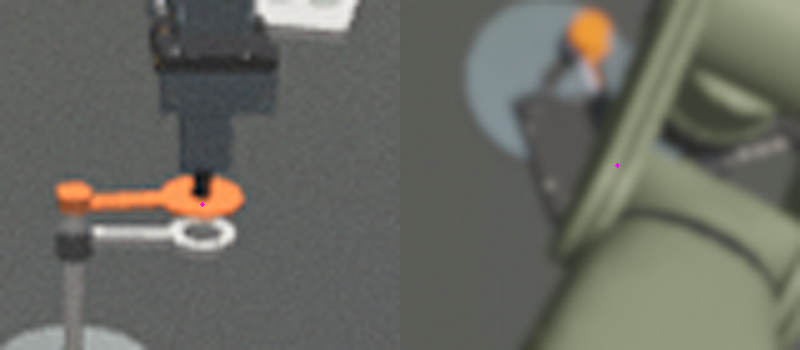

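In this view the shut fingers end at (205,175) and hide most of the pin, which stays visible down to (200,193). There is still no vertical contact, and only ~0.7 N in y, which is about the cover's friction. So the tips are roughly 30 mm higher relative to the objects than reported, and just in front of the pin. The top camera's y (-275) fits. I lift, shift, straddle lower and close.

```bash
python3 -m jog '[{"dx":0,"dy":0,"dz":0.015,"wx":0,"wy":0,"wz":0,"grip":1},{"dx":0,"dy":0,"dz":0.015,"wx":0,"wy":0,"wz":0,"grip":1},{"dx":0,"dy":-0.007,"dz":0,"wx":0,"wy":0,"wz":0,"grip":-1},{"dx":0,"dy":-0.008,"dz":0,"wx":0,"wy":0,"wz":0,"grip":-1},{"dx":0,"dy":0,"dz":0,"wx":0,"wy":0,"wz":0,"grip":-1},{"dx":0,"dy":0,"dz":0,"wx":0,"wy":0,"wz":0,"grip":-1},{"dx":0,"dy":0,"dz":0,"wx":0,"wy":0,"wz":0,"grip":-1},{"dx":0,"dy":0,"dz":0,"wx":0,"wy":0,"wz":0,"grip":-1},{"dx":0,"dy":0,"dz":0,"wx":0,"wy":0,"wz":0,"grip":-1},{"dx":0,"dy":0,"dz":0,"wx":0,"wy":0,"wz":0,"grip":-1}]' | egrep 'pos|force|width'
python3 -m jog '[{"dx":0,"dy":0,"dz":-0.012,"wx":0,"wy":0,"wz":0,"grip":-1},{"dx":0,"dy":0,"dz":-0.012,"wx":0,"wy":0,"wz":0,"grip":-1},{"dx":0,"dy":0,"dz":-0.01,"wx":0,"wy":0,"wz":0,"grip":-1},{"dx":0,"dy":0,"dz":0,"wx":0,"wy":0,"wz":0,"grip":0},{"dx":0,"dy":0,"dz":0,"wx":0,"wy":0,"wz":0,"grip":0},{"dx":0,"dy":0,"dz":0,"wx":0,"wy":0,"wz":0,"grip":0},{"dx":0,"dy":0,"dz":0,"wx":0,"wy":0,"wz":0,"grip":0},{"dx":0,"dy":0,"dz":0,"wx":0,"wy":0,"wz":0,"grip":0},{"dx":0,"dy":0,"dz":0,"wx":0,"wy":0,"wz":0,"grip":0},{"dx":0,"dy":0,"dz":0,"wx":0,"wy":0,"wz":0,"grip":0}]' | egrep 'pos|force|width'
python3 -m jog '[{"dx":0,"dy":0,"dz":0,"wx":0,"wy":0,"wz":0,"grip":1},{"dx":0,"dy":0,"dz":0,"wx":0,"wy":0,"wz":0,"grip":1},{"dx":0,"dy":0,"dz":0,"wx":0,"wy":0,"wz":0,"grip":1},{"dx":0,"dy":0,"dz":0,"wx":0,"wy":0,"wz":0,"grip":1},{"dx":0,"dy":0,"dz":0,"wx":0,"wy":0,"wz":0,"grip":1},{"dx":0,"dy":0,"dz":0,"wx":0,"wy":0,"wz":0,"grip":1},{"dx":0,"dy":0,"dz":0,"wx":0,"wy":0,"wz":0,"grip":1},{"dx":0,"dy":0,"dz":0,"wx":0,"wy":0,"wz":0,"grip":1}]' 8| egrep 'pos|force|width'
```

```text
ee_pos: [484.0, -275.2, 174.1]
force: [0.2, 0.4, 0.3]
gripper_width: 61.8
ee_pos: [484.1, -275.3, 140.4]
force: [-0.2, 0.6, 0.2]
gripper_width: 45.9
ee_pos: [484.0, -275.5, 140.2]
force: [-0.1, -1.6, 0.6]
gripper_width: 13.5
```

The grip holds on the pin (13.5 mm) at (484,-275.5), so the top camera's xy agrees with the robot. Next are the arc steps about the rod.

```bash
python3 - <<'E'
import numpy as np
r=np.array([570.6,-248.6]);p=np.array([484,-275.5]);d=p-r;a0=np.degrees(np.arctan2(d[1],d[0]))%360;R=np.hypot(*d);print(a0,R)
a=np.radians(np.linspace(a0,280,11));q=r+R*np.c_[np.cos(a),np.sin(a)]
print(np.diff(q,axis=0).round(1).tolist(),q[-1])
E
```

```text
197.25602524052164 90.68169605824542
[[4.8, -12.2], [6.5, -11.4], [8.0, -10.3], [9.4, -9.1], [10.7, -7.6], [11.6, -6.0], [12.4, -4.3], [12.9, -2.4], [13.1, -0.6], [13.0, 1.3]] [ 586.34671127 -337.90403733]
```

```bash
python3 -m jog '[{"dx":0.0048,"dy":-0.0122,"dz":0,"wx":0,"wy":0,"wz":0.1,"grip":1},{"dx":0.0065,"dy":-0.0114,"dz":0,"wx":0,"wy":0,"wz":0.1,"grip":1},{"dx":0.008,"dy":-0.0103,"dz":0,"wx":0,"wy":0,"wz":0.1,"grip":1},{"dx":0.0094,"dy":-0.0091,"dz":0,"wx":0,"wy":0,"wz":0.1,"grip":1},{"dx":0.0107,"dy":-0.0076,"dz":0,"wx":0,"wy":0,"wz":0.1,"grip":1},{"dx":0.0116,"dy":-0.006,"dz":0,"wx":0,"wy":0,"wz":0.1,"grip":1},{"dx":0.0124,"dy":-0.0043,"dz":0,"wx":0,"wy":0,"wz":0.1,"grip":1},{"dx":0.0129,"dy":-0.0024,"dz":0,"wx":0,"wy":0,"wz":0.1,"grip":1},{"dx":0.0131,"dy":-0.0006,"dz":0,"wx":0,"wy":0,"wz":0.1,"grip":1},{"dx":0.013,"dy":0.0013,"dz":0,"wx":0,"wy":0,"wz":0.1,"grip":1}]'
python3 -m jog '[{"dx":0,"dy":0,"dz":0,"wx":0,"wy":0,"wz":0,"grip":1},{"dx":0,"dy":0,"dz":0,"wx":0,"wy":0,"wz":0,"grip":-1},{"dx":0,"dy":0,"dz":0,"wx":0,"wy":0,"wz":0,"grip":-1},{"dx":0,"dy":0,"dz":0,"wx":0,"wy":0,"wz":0,"grip":-1},{"dx":0,"dy":0,"dz":0,"wx":0,"wy":0,"wz":0,"grip":-1},{"dx":0,"dy":0,"dz":0.02,"wx":0,"wy":0,"wz":0,"grip":-1},{"dx":0,"dy":0,"dz":0.03,"wx":0,"wy":0,"wz":0,"grip":-1},{"dx":0,"dy":0,"dz":0.03,"wx":0,"wy":0,"wz":0,"grip":-1}]'
```

```text
time_s: 10.5
ee_pos: [586.2, -338.2, 140.2]
ee_rot: [-179.9, 0.0, 72.6]
force: [-1.9, -0.2, 1.1]
gripper_width: 13.2
time_s: 11.3
ee_pos: [585.9, -337.7, 220.7]
ee_rot: [-179.9, -0.0, 72.3]
force: [-0.2, -0.3, 0.2]
gripper_width: 66.5
```

The cover was carried around with the grip held (13.2 mm) and then released. Next I go over the pestle head, at top-view (501.5,257) with its axis leaning toward about -33°. The jaws go across the lean plane (yaw 147).

```bash
python3 -m jog '[{"dx":-0.0056,"dy":0.0397,"dz":0,"wx":0,"wy":0,"wz":0.087,"grip":-1},{"dx":-0.0056,"dy":0.0397,"dz":0,"wx":0,"wy":0,"wz":0.087,"grip":-1},{"dx":-0.0056,"dy":0.0397,"dz":0,"wx":0,"wy":0,"wz":0.087,"grip":-1},{"dx":-0.0056,"dy":0.0397,"dz":0,"wx":0,"wy":0,"wz":0.087,"grip":-1},{"dx":-0.0056,"dy":0.0397,"dz":0,"wx":0,"wy":0,"wz":0.087,"grip":-1},{"dx":-0.0056,"dy":0.0397,"dz":0,"wx":0,"wy":0,"wz":0.087,"grip":-1},{"dx":-0.0056,"dy":0.0397,"dz":0,"wx":0,"wy":0,"wz":0.087,"grip":-1},{"dx":-0.0056,"dy":0.0397,"dz":0,"wx":0,"wy":0,"wz":0.087,"grip":-1},{"dx":-0.0056,"dy":0.0397,"dz":0,"wx":0,"wy":0,"wz":0.087,"grip":-1},{"dx":-0.0056,"dy":0.0397,"dz":0,"wx":0,"wy":0,"wz":0.087,"grip":-1}]' | egrep 'pos|rot'
python3 -m jog '[{"dx":-0.0056,"dy":0.0397,"dz":0,"wx":0,"wy":0,"wz":0.087,"grip":-1},{"dx":-0.0056,"dy":0.0397,"dz":0,"wx":0,"wy":0,"wz":0.087,"grip":-1},{"dx":-0.0056,"dy":0.0397,"dz":0,"wx":0,"wy":0,"wz":0.087,"grip":-1},{"dx":-0.0056,"dy":0.0397,"dz":0,"wx":0,"wy":0,"wz":0.087,"grip":-1},{"dx":-0.0056,"dy":0.0397,"dz":0,"wx":0,"wy":0,"wz":0.087,"grip":-1},{"dx":0,"dy":0,"dz":0,"wx":0,"wy":0,"wz":0,"grip":-1}]'
python3 - <<'E'
from look import *
S=save('side','s8');T=save('top','t8')
# ring: bright low-saturation pixels near predicted ring in top view; orange disc
for nm,im in(('side',S),('top',T)):
    g,m=blobs(im,(3,150,120),(18,255,255),15);print(nm,'orange',g)
u=proj('top',[482,-269,125]).round().astype(int);print(u)
c=T[u[1]-30:u[1]+20,u[0]-35:u[0]+25];c=cv2.resize(c,None,fx=8,fy=8,interpolation=cv2.INTER_CUBIC)[:400]
v=proj('side',[500,257,130]).round().astype(int);x0,y0=v[0]-25,v[1]-30
d=cv2.resize(S[y0:y0+65,x0:x0+50],None,fx=6,fy=6,interpolation=cv2.INTER_CUBIC)[:400,:310]
d=np.pad(d,((0,400-d.shape[0]),(0,0),(0,0)))
print('topcrop/8+',u[0]-35,u[1]-30,'sidecrop/6+',x0,y0,'side x starts',c.shape[1])
cv2.imwrite('pics/c8.png',np.hstack([c,d])[:,:,::-1])
E
```

```text
ee_pos: [529.8, 60.5, 220.4]
ee_rot: [180.0, 0.0, 122.4]
time_s: 12.9
ee_pos: [501.4, 261.7, 220.0]
ee_rot: [179.9, -0.1, 147.4]
force: [0.1, -0.1, -0.7]
gripper_width: 91.0
side orange [([270, 128, 7, 7, 28], [273.4, 130.5]), ([298, 189, 6, 6, 16], [300.8, 191.6]), ([269, 245, 15, 4, 19], [275.5, 247.2])]
top orange [([0, 21, 24, 70, 1284], [9.8, 59.9]), ([361, 159, 39, 18, 362], [384.4, 169.1]), ([160, 166, 5, 6, 16], [161.8, 168.4]), ([0, 196, 13, 24, 261], [5.3, 207.1]), ([296, 215, 15, 15, 97], [303.1, 223.9])]
[372 201]
topcrop/8+ 337 171 sidecrop/6+ 224 202 side x starts 480
```

View pics/c8.png

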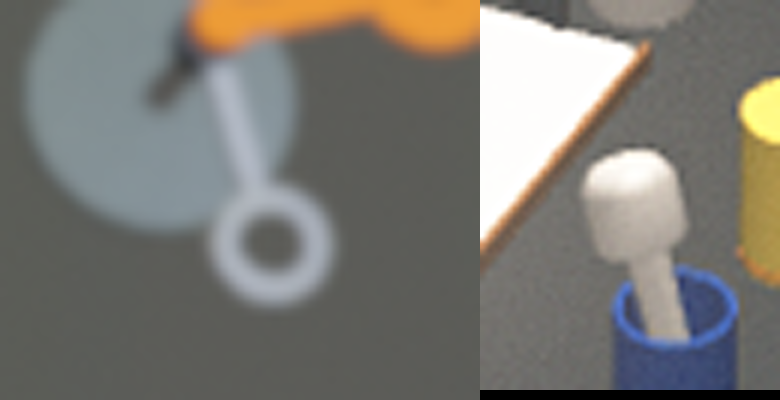

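The top view shows a clean open ring with its centre at (272,244) in the crop, i.e. raw (370.6,201.1), and the cover's bar and disc swung far aside. The side view shows the pestle head at raw (249.8,237), leaning toward +x.

```bash
python3 - <<'E'
from look import *
ring=plane('top',(370.6,201.1),125);hub=plane('top',(365,172.7),154);disc=plane('top',(391,168),146)
ft=plane('top',(337+160/8-.4,171+95/8-.4),12)
print('ring',ring,'foot',ft,'disc',disc)
for rod in (ft,hub): 
    d=ring-rod; e=disc-rod; a=np.degrees(np.arctan2(d[1],d[0]));b=np.degrees(np.arctan2(e[1],e[0]));print(np.hypot(*d[:2]),a,np.hypot(*e[:2]),b,'cover rad',np.radians((b-a)%360))
# pestle axis: side slope from picture and top head point
px=lambda x,y:np.array([(x-480)/6+224,y/6+202])
obs=px(632,205)-px(669,330); print('obs slope',obs[0]/obs[1],'len',obs)
H=np.array([501.5,257.3,130])
for th in(18,22,26):
  for ph in(-60,-45,-33,-20,0):
    t,p=np.radians([th,ph]);ax=np.array([np.sin(t)*np.cos(p),np.sin(t)*np.sin(p),np.cos(t)])
    s=proj('side',H)-proj('side',H-80*ax); q=proj('top',H)-proj('top',H-80*ax);print(th,ph,s[0]/s[1],'top',q[0]/q[1])
g,_=blobs(cv2.imread('pics/raw_t0.png')[:,:,::-1].copy(),(105,120,60),(125,255,255),15);print(g)
print(proj('side',H))
E
```

```text
ring [ 482.6 -266.   125. ] foot [ 571.8 -247.2   12. ] disc [ 587.1 -335.7  146. ]
91.14308367709577 -168.073776478945 89.82799618810418 -80.19556426424401 cover rad 1.5337641439128304
90.49347713627633 -168.34147754049565 89.38364271232737 -79.78884386592141 cover rad 1.5455350189337254
obs slope 0.29599999999999943 len [ -6.2 -20.8]
18 -60 0.093830353312794 top -0.4943114437298965
18 -45 0.177423456420485 top -0.29730956908877676
18 -33 0.24099951436012565 top -0.15792835171125683
18 -20 0.30445291238034333 top -0.01555408681998327
18 0 0.3848948189024927 top 0.20142376067083004
22 -60 0.10876831216859097 top -0.6152609084380136
22 -45 0.20876831974765792 top -0.3786144330529859
22 -33 0.2859096133874211 top -0.21908265509191213
22 -20 0.36451807919141693 top -0.06078641631144749
22 0 0.46860842618121695 top 0.17517216865679608
26 -60 0.12316810080133316 top -0.7192628174900613
26 -45 0.23921891417046146 top -0.4462586562919522
26 -33 0.3299766533540376 top -0.2691723016311415
26 -20 0.42433533266029316 top -0.09746736064996096
26 0 0.55462519900187 top 0.15398763040012386
[([196, 204, 24, 22, 335], [207.6, 215.7])]
[248.6 232.4]
```

Cover angle is about 1.54 rad (over 1.3), the ring is at about (482,-267), and the lean is 22° toward -33/-35°. I descend on the head.

```bash
python3 -m jog '[{"dx":0,"dy":-0.005,"dz":-0.01,"wx":0,"wy":0,"wz":0,"grip":-1},{"dx":0,"dy":0,"dz":-0.03,"wx":0,"wy":0,"wz":0,"grip":-1},{"dx":0,"dy":0,"dz":-0.03,"wx":0,"wy":0,"wz":0,"grip":-1},{"dx":0,"dy":0,"dz":-0.03,"wx":0,"wy":0,"wz":0,"grip":-1},{"dx":0,"dy":0,"dz":-0.02,"wx":0,"wy":0,"wz":0,"grip":-1},{"dx":0,"dy":0,"dz":-0.012,"wx":0,"wy":0,"wz":0,"grip":-1},{"dx":0,"dy":0,"dz":-0.008,"wx":0,"wy":0,"wz":0,"grip":-1},{"dx":0,"dy":0,"dz":0,"wx":0,"wy":0,"wz":0,"grip":-1}]'
python3 -m jog '[{"dx":0,"dy":0,"dz":0,"wx":0,"wy":0,"wz":0,"grip":1},{"dx":0,"dy":0,"dz":0,"wx":0,"wy":0,"wz":0,"grip":1},{"dx":0,"dy":0,"dz":0,"wx":0,"wy":0,"wz":0,"grip":1},{"dx":0,"dy":0,"dz":0,"wx":0,"wy":0,"wz":0,"grip":1},{"dx":0,"dy":0,"dz":0,"wx":0,"wy":0,"wz":0,"grip":1},{"dx":0,"dy":0,"dz":0,"wx":0,"wy":0,"wz":0,"grip":1},{"dx":0,"dy":0,"dz":0,"wx":0,"wy":0,"wz":0,"grip":1},{"dx":0,"dy":0,"dz":0,"wx":0,"wy":0,"wz":0,"grip":1}]' 30
```

```text
time_s: 13.8
ee_pos: [502.2, 251.7, 79.6]
ee_rot: [-179.9, -0.0, 147.1]
force: [0.3, 1.3, -0.0]
gripper_width: 91.1
time_s: 14.6
ee_pos: [503.0, 253.1, 80.5]
ee_rot: [179.9, 0.0, 147.1]
force: [0.9, 0.8, 1.3]
gripper_width: 43.7
```

The grip is on the head at 43.7 mm. I lift straight up and out of the jar.

```bash
python3 -m jog '[{"dx":0,"dy":0,"dz":0.008,"wx":0,"wy":0,"wz":0,"grip":1},{"dx":0,"dy":0,"dz":0.015,"wx":0,"wy":0,"wz":0,"grip":1},{"dx":0,"dy":0,"dz":0.015,"wx":0,"wy":0,"wz":0,"grip":1},{"dx":0,"dy":0,"dz":0.015,"wx":0,"wy":0,"wz":0,"grip":1},{"dx":0,"dy":0,"dz":0.015,"wx":0,"wy":0,"wz":0,"grip":1},{"dx":0,"dy":0,"dz":0.02,"wx":0,"wy":0,"wz":0,"grip":1},{"dx":0,"dy":0,"dz":0.02,"wx":0,"wy":0,"wz":0,"grip":1},{"dx":0,"dy":0,"dz":0.03,"wx":0,"wy":0,"wz":0,"grip":1},{"dx":0,"dy":0,"dz":0.03,"wx":0,"wy":0,"wz":0,"grip":1},{"dx":0,"dy":0,"dz":0.03,"wx":0,"wy":0,"wz":0,"grip":1}]'
python3 - <<'E'
from look import *
S=save('side','s9');P=env.state()['ee_pos'];print(P)
g,m=blobs(S,(0,0,150),(180,50,255),30);print([b for b in g if 200<b[1][0]<330 and b[1][1]<330])
g,_=blobs(S,(105,120,60),(125,255,255),15);print('jar',g)
E
```

```text
time_s: 15.6
ee_pos: [501.4, 251.8, 278.8]
ee_rot: [-179.8, -0.1, 147.1]
force: [-0.4, 0.7, -2.2]
gripper_width: 43.4
[503.8 253.  284.5]
[([232, 6, 95, 25, 424], [273.9, 18.2]), ([289, 80, 40, 28, 767], [309.6, 94.9]), ([272, 145, 28, 7, 98], [286.7, 148.0]), ([237, 162, 47, 57, 946], [257.6, 183.8]), ([244, 199, 9, 7, 40], [249.2, 201.6]), ([168, 200, 82, 61, 2324], [209.1, 229.6]), ([288, 202, 16, 13, 146], [295.6, 208.8])]
jar [([242, 247, 30, 40, 580], [257.1, 271.9])]
```

The pestle is held (Fz −2.2 N) and the jar stands. I carry it to the ring and turn it upright on the way.

```bash
python3 -m jog '[{"dx":-0.0005,"dy":-0.03,"dz":0,"wx":-0.0154,"wy":-0.0227,"wz":0,"grip":1},{"dx":-0.0005,"dy":-0.038,"dz":0,"wx":-0.0154,"wy":-0.0227,"wz":0,"grip":1},{"dx":-0.0005,"dy":-0.04,"dz":0,"wx":-0.0154,"wy":-0.0227,"wz":0,"grip":1},{"dx":-0.0005,"dy":-0.04,"dz":0,"wx":-0.0154,"wy":-0.0227,"wz":0,"grip":1},{"dx":-0.0005,"dy":-0.04,"dz":0,"wx":-0.0154,"wy":-0.0227,"wz":0,"grip":1},{"dx":-0.0005,"dy":-0.04,"dz":0,"wx":-0.0154,"wy":-0.0227,"wz":0,"grip":1},{"dx":-0.0005,"dy":-0.04,"dz":0,"wx":-0.0154,"wy":-0.0227,"wz":0,"grip":1},{"dx":-0.0005,"dy":-0.04,"dz":0,"wx":-0.0154,"wy":-0.0227,"wz":0,"grip":1},{"dx":-0.0005,"dy":-0.04,"dz":0,"wx":-0.0154,"wy":-0.0227,"wz":0,"grip":1},{"dx":-0.0005,"dy":-0.04,"dz":0,"wx":-0.0154,"wy":-0.0227,"wz":0,"grip":1}]' | egrep 'pos|rot|force'
python3 -m jog '[{"dx":0,"dy":-0.04,"dz":0,"wx":-0.0154,"wy":-0.0227,"wz":0,"grip":1},{"dx":0,"dy":-0.04,"dz":0,"wx":-0.0154,"wy":-0.0227,"wz":0,"grip":1},{"dx":0,"dy":-0.035,"dz":0,"wx":-0.0154,"wy":-0.0227,"wz":0,"grip":1},{"dx":0,"dy":-0.025,"dz":0,"wx":-0.0154,"wy":-0.0227,"wz":0,"grip":1},{"dx":0,"dy":0,"dz":0,"wx":0,"wy":0,"wz":0,"grip":1},{"dx":0,"dy":0,"dz":0,"wx":0,"wy":0,"wz":0,"grip":1}]'
cat > axis.py <<'E'
from look import *
def fit(name):
    S=save('side',name);g,m=blobs(S,(0,0,130),(180,60,255),20)
    for b in g: 
        if 255<b[1][0]<330 and b[1][1]<200: print(b)
    cr=(240,30,360,180);x0,y0,x1,y1=cr
    cv2.imwrite('pics/'+name+'c.png',cv2.resize(S[y0:y1,x0:x1],None,fx=4,fy=4,interpolation=cv2.INTER_CUBIC)[:,:,::-1])
    print(env.state()['ee_pos'],env.state()['ee_rot'])
    for z in range(60,150,3):
        r=np.where(m[z,270:325])[0]
        if len(r): print(z,r.min()+270,r.max()+270,end='; ')
E
python3 -c "
from axis import *
fit('s10')"
```

```text
ee_pos: [495.7, -136.7, 277.1]
ee_rot: [-179.6, 15.6, 147.2]
force: [0.9, -0.4, -2.5]
time_s: 17.25
ee_pos: [496.1, -275.0, 276.8]
ee_rot: [-179.5, 21.8, 147.1]
force: [0.4, 1.3, -3.4]
gripper_width: 43.6
([288, 81, 41, 52, 736], [309.4, 100.1])
([271, 145, 29, 7, 114], [287.1, 148.0])
([252, 167, 32, 17, 402], [267.3, 175.3])
[ 496.6 -274.6  277.2] [-179.5   21.8  147.2]
81 310 324; 84 311 324; 87 310 324; 90 299 324; 93 297 324; 96 297 324; 99 296 324; 102 289 324; 105 289 323; 108 295 321; 111 295 299; 114 295 298; 117 295 298; 120 294 298; 123 294 298; 126 294 297; 129 294 297; 132 295 296; 147 271 299;
```

View pics/s10c.png

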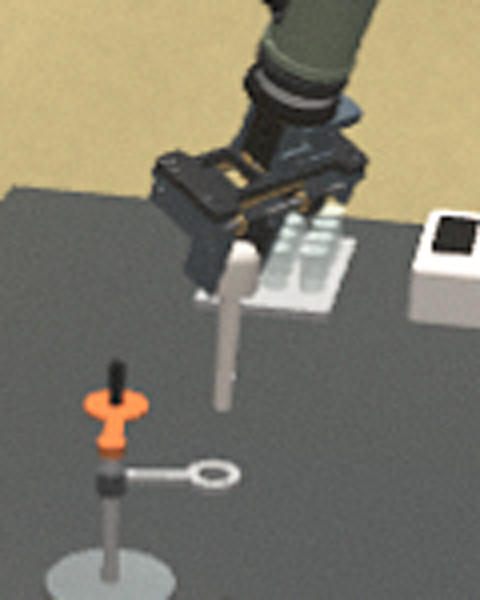

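The pestle hangs nearly upright from the jaws. Its lower end is at crop (223,408), i.e. raw (295.7,132), and the ring centre is at raw (293.5,148.2). I work out the remaining offset relative to the ring in the same view, with the handle end about 199 mm above the bench from the grasp heights.

```bash
python3 - <<'E'
from look import *
R=np.array([482,-267,125.]);sh=np.array([293.5,148.2])-.4-proj('side',R);print('shift',sh)
E0=np.array([295.7,132.0])-.4
for z in(190,195,199,205):
    p=plane('side',E0-sh,z);print(z,p,'to move',(R-p)[:2])
v=proj('side',[482,-267,299])-proj('side',[482,-267,199]);print('vertical 100mm',v)
for dx,dy in((5,0),(0,5)): print(dx,dy,proj('side',[482-dx,-267-dy,199])-proj('side',[482,-267,199]))
im=cv2.imread('pics/raw_s10.png')
S=im[:,:,::-1].copy();hsv=cv2.cvtColor(S,cv2.COLOR_RGB2HSV)
for r in range(104,137,2): 
    row=S[r,286:306].mean(1).round().astype(int);print(r,row.tolist())
E
```

```text
shift [-0.6  1.4]
190 [ 476.4 -264.4  190. ] to move [ 5.6 -2.6]
195 [ 474.6 -254.2  195. ] to move [  7.4 -12.8]
199 [ 473.2 -246.1  199. ] to move [  8.8 -20.9]
205 [ 471.1 -233.9  205. ] to move [ 10.9 -33.1]
vertical 100mm [  1.2 -27.3]
5 0 [1.4 0.2]
0 5 [ 0.3 -0.6]
104 [94, 93, 131, 196, 217, 198, 147, 167, 166, 132, 141, 144, 145, 149, 169, 175, 177, 205, 230, 225]
106 [95, 94, 105, 115, 118, 117, 115, 113, 119, 135, 146, 146, 152, 139, 125, 146, 156, 165, 181, 178]
108 [96, 95, 97, 96, 96, 91, 88, 93, 108, 139, 145, 147, 148, 138, 116, 106, 103, 109, 111, 117]
110 [98, 90, 93, 92, 99, 91, 93, 97, 111, 138, 149, 151, 147, 130, 100, 96, 92, 95, 97, 96]
112 [94, 94, 99, 96, 92, 96, 95, 91, 116, 139, 146, 152, 147, 130, 96, 95, 98, 98, 93, 95]
114 [93, 92, 94, 96, 97, 95, 93, 97, 114, 145, 150, 150, 146, 122, 92, 93, 96, 94, 99, 97]
116 [96, 94, 94, 95, 93, 97, 93, 94, 119, 145, 153, 147, 138, 115, 96, 92, 99, 99, 96, 96]
118 [94, 96, 93, 97, 93, 97, 94, 99, 124, 144, 152, 150, 133, 97, 95, 96, 94, 93, 95, 91]
120 [98, 95, 95, 94, 95, 94, 93, 99, 126, 146, 146, 148, 128, 98, 94, 97, 99, 96, 95, 91]
122 [95, 95, 96, 94, 93, 93, 96, 101, 131, 146, 149, 145, 125, 91, 95, 95, 99, 92, 95, 94]
124 [92, 93, 96, 93, 95, 95, 95, 103, 138, 148, 148, 154, 155, 92, 93, 95, 94, 96, 98, 95]
126 [95, 94, 96, 98, 95, 93, 92, 110, 142, 148, 153, 132, 106, 94, 92, 96, 96, 96, 93, 93]
128 [96, 96, 96, 94, 94, 89, 93, 112, 146, 149, 148, 130, 97, 94, 99, 95, 95, 95, 97, 97]
130 [96, 93, 93, 96, 96, 91, 94, 118, 144, 150, 148, 127, 94, 99, 93, 90, 97, 96, 96, 93]
132 [95, 93, 95, 94, 95, 97, 93, 98, 125, 134, 128, 109, 94, 94, 95, 95, 94, 97, 98, 95]
134 [94, 95, 97, 93, 93, 95, 92, 94, 94, 96, 93, 96, 94, 95, 91, 94, 92, 92, 95, 93]
136 [96, 93, 92, 97, 93, 97, 95, 97, 92, 96, 97, 95, 92, 93, 96, 95, 94, 97, 98, 94]
```

```bash
python3 -m jog '[{"dx":0.004,"dy":-0.006,"dz":-0.01,"wx":0,"wy":0,"wz":0,"grip":1},{"dx":0.004,"dy":-0.005,"dz":-0.02,"wx":0,"wy":0,"wz":0,"grip":1},{"dx":0,"dy":0,"dz":-0.015,"wx":0,"wy":0,"wz":0,"grip":1},{"dx":0,"dy":0,"dz":-0.01,"wx":0,"wy":0,"wz":0,"grip":1},{"dx":0,"dy":0,"dz":0,"wx":0,"wy":0,"wz":0,"grip":1},{"dx":0,"dy":0,"dz":0,"wx":0,"wy":0,"wz":0,"grip":1}]'
cat > end.py <<'E'
from look import *
R=np.array([482,-267,125.]);sh=np.array([293.1,147.8])-proj('side',R)
def end(name,rows=(100,170),cols=(284,310)):
    S=save('side',name).astype(float)
    g=S[rows[0]:rows[1],cols[0]:cols[1]].mean(2)
    print('   ',list(range(*cols)))
    for i in range(0,rows[1]-rows[0]): print(rows[0]+i,g[i].round().astype(int).tolist())
    print(env.state()['ee_pos'],env.state()['force'])
E
python3 -c "
from end import *
end('s11',(128,160),(284,306))"
```

```text
time_s: 17.9
ee_pos: [505.9, -286.2, 223.4]
ee_rot: [-179.5, 22.0, 147.3]
force: [0.7, -0.3, -2.9]
gripper_width: 43.8
    [284, 285, 286, 287, 288, 289, 290, 291, 292, 293, 294, 295, 296, 297, 298, 299, 300, 301, 302, 303, 304, 305]
128 [97, 98, 95, 94, 93, 94, 94, 110, 141, 148, 148, 139, 112, 95, 97, 96, 94, 98, 96, 95, 92, 93]
129 [92, 96, 94, 97, 94, 96, 93, 112, 142, 152, 146, 139, 115, 96, 93, 94, 94, 93, 93, 97, 92, 97]
130 [98, 98, 94, 97, 95, 93, 98, 116, 145, 148, 148, 139, 109, 93, 95, 100, 92, 92, 94, 97, 97, 97]
131 [93, 98, 94, 91, 95, 92, 96, 119, 145, 150, 151, 136, 105, 94, 94, 94, 98, 96, 94, 97, 96, 98]
132 [91, 91, 93, 94, 95, 92, 94, 119, 146, 151, 149, 133, 96, 93, 94, 94, 93, 93, 95, 93, 89, 95]
133 [95, 98, 94, 95, 93, 93, 95, 121, 143, 151, 151, 131, 94, 91, 93, 98, 97, 97, 94, 98, 94, 95]
134 [95, 95, 97, 98, 95, 96, 99, 126, 143, 150, 146, 131, 94, 91, 98, 94, 96, 95, 97, 91, 98, 95]
135 [92, 93, 96, 95, 96, 96, 102, 129, 146, 152, 147, 130, 93, 94, 94, 92, 92, 94, 93, 95, 93, 95]
136 [97, 93, 97, 97, 96, 94, 100, 129, 149, 147, 146, 123, 91, 92, 96, 93, 9
[... 1668 characters left out ...]
153 [97, 94, 96, 95, 97, 100, 104, 107, 111, 113, 108, 106, 104, 95, 93, 94, 99, 95, 96, 95, 98, 95]
154 [98, 97, 94, 94, 95, 94, 92, 92, 96, 94, 91, 99, 95, 95, 94, 94, 92, 97, 97, 91, 99, 96]
155 [100, 97, 99, 97, 97, 94, 94, 96, 94, 95, 96, 96, 95, 100, 95, 98, 94, 96, 93, 91, 98, 96]
156 [98, 98, 94, 93, 96, 90, 95, 97, 95, 95, 94, 97, 95, 95, 93, 95, 92, 96, 95, 92, 94, 97]
157 [94, 97, 95, 96, 94, 99, 94, 99, 97, 95, 94, 95, 95, 96, 95, 97, 93, 97, 97, 98, 97, 96]
158 [95, 98, 96, 94, 95, 94, 96, 95, 96, 93, 94, 97, 95, 95, 92, 97, 97, 94, 96, 95, 99, 95]
159 [96, 98, 96, 95, 94, 96, 98, 96, 93, 97, 95, 98, 98, 94, 96, 95, 93, 93, 98, 95, 94, 95]
[ 506.1 -286.5  224. ] [ 0.8 -0.3 -2.8]
```

```bash
python3 -m jog '[{"dx":0.001,"dy":-0.004,"dz":0,"wx":0,"wy":0.05,"wz":0,"grip":1},{"dx":0,"dy":0,"dz":-0.008,"wx":0,"wy":0,"wz":0,"grip":1},{"dx":0,"dy":0,"dz":0,"wx":0,"wy":0,"wz":0,"grip":1},{"dx":0,"dy":0,"dz":0,"wx":0,"wy":0,"wz":0,"grip":1}]'|egrep 'pos|force'
python3 -m jog '[{"dx":0,"dy":0,"dz":-0.004,"wx":0,"wy":0,"wz":0,"grip":1},{"dx":0,"dy":0,"dz":0,"wx":0,"wy":0,"wz":0,"grip":1}]'|egrep 'pos|force'
python3 -m jog '[{"dx":0,"dy":0,"dz":-0.003,"wx":0,"wy":0,"wz":0,"grip":1},{"dx":0,"dy":0,"dz":0,"wx":0,"wy":0,"wz":0,"grip":1}]'|egrep 'pos|force'
python3 -m jog '[{"dx":0,"dy":0,"dz":-0.003,"wx":0,"wy":0,"wz":0,"grip":1},{"dx":0,"dy":0,"dz":0,"wx":0,"wy":0,"wz":0,"grip":1}]'|egrep 'pos|force'
python3 -c "
from end import *
end('s12',(138,156),(284,302))"
```

```text
ee_pos: [505.9, -290.0, 214.7]
force: [-0.5, 0.1, -2.9]
ee_pos: [505.8, -290.1, 210.5]
force: [0.1, 0.0, -2.4]
ee_pos: [506.1, -290.2, 207.7]
force: [0.7, 0.6, -2.2]
ee_pos: [506.3, -290.2, 204.7]
force: [-0.6, -0.5, -2.4]
    [284, 285, 286, 287, 288, 289, 290, 291, 292, 293, 294, 295, 296, 297, 298, 299, 300, 301]
138 [96, 95, 95, 93, 97, 93, 96, 106, 142, 149, 149, 139, 115, 92, 94, 97, 96, 95]
139 [93, 95, 94, 96, 96, 98, 91, 109, 141, 147, 152, 140, 112, 95, 95, 95, 94, 95]
140 [96, 93, 91, 96, 100, 94, 88, 111, 142, 151, 151, 139, 111, 92, 95, 93, 96, 96]
141 [93, 96, 97, 95, 95, 93, 93, 111, 140, 149, 148, 132, 102, 91, 95, 95, 94, 93]
142 [92, 93, 93, 95, 97, 93, 94, 113, 142, 146, 147, 138, 103, 96, 97, 97, 97, 96]
143 [97, 95, 98, 94, 97, 92, 95, 110, 145, 150, 148, 136, 97, 92, 92, 96, 95, 99]
144 [94, 95, 95, 94, 91, 88, 90, 107, 141, 150, 149, 133, 97, 92, 91, 94, 97, 94]
145 [98, 91, 92, 102, 129, 144, 173, 153, 141, 149, 144, 137, 138, 139, 101, 87, 95, 98]
146 [89, 89, 98, 153, 199, 205, 199, 158, 142, 148, 146, 147, 187, 211, 168, 113, 91, 100]
147 [155, 155, 165, 209, 229, 199, 133, 115, 141, 150, 147, 141, 160, 214, 227, 179, 101, 95]
148 [208, 205, 208, 221, 226, 188, 94, 104, 123, 130, 128, 117, 111, 178, 231, 213, 114, 96]
149 [173, 172, 169, 178, 230, 225, 173, 141, 108, 108, 117, 129, 148, 210, 229, 186, 104, 97]
150 [113, 116, 106, 116, 182, 204, 206, 200, 176, 184, 193, 195, 184, 209, 177, 128, 89, 92]
151 [104, 107, 103, 98, 113, 129, 148, 175, 180, 197, 197, 186, 151, 143, 101, 95, 94, 92]
152 [92, 92, 96, 98, 104, 108, 112, 118, 120, 116, 116, 115, 114, 103, 99, 95, 93, 97]
153 [97, 94, 94, 95, 93, 99, 105, 109, 108, 111, 109, 109, 106, 96, 98, 95, 96, 97]
154 [99, 96, 97, 97, 95, 96, 93, 98, 98, 96, 96, 95, 94, 91, 98, 97, 94, 93]
155 [96, 96, 95, 96, 95, 92, 95, 94, 96, 95, 92, 96, 95, 95, 93, 95, 97, 94]
[ 506.3 -290.3  204.9] [-0.3 -0.4 -2.4]
```

The handle end sits over the hole, at column 293.4 against the ring's 293.1. I continue down in small steps.

```bash
python3 -m jog '[{"dx":0,"dy":0,"dz":-0.003,"wx":0,"wy":0,"wz":0,"grip":1},{"dx":0,"dy":0,"dz":0,"wx":0,"wy":0,"wz":0,"grip":1}]'|egrep 'pos|force'
python3 -m jog '[{"dx":0,"dy":0,"dz":-0.003,"wx":0,"wy":0,"wz":0,"grip":1},{"dx":0,"dy":0,"dz":0,"wx":0,"wy":0,"wz":0,"grip":1}]'|egrep 'pos|force'
python3 -m jog '[{"dx":0,"dy":0,"dz":-0.003,"wx":0,"wy":0,"wz":0,"grip":1},{"dx":0,"dy":0,"dz":0,"wx":0,"wy":0,"wz":0,"grip":1}]'|egrep 'pos|force'
python3 -c "
from end import *
end('s13',(143,156),(284,302))"
```

```text
ee_pos: [506.2, -290.2, 201.7]
force: [0.3, 0.8, -2.9]
ee_pos: [506.2, -290.2, 198.6]
force: [-0.1, -0.3, -3.2]
ee_pos: [506.2, -290.2, 195.6]
force: [-0.1, 1.6, -2.7]
    [284, 285, 286, 287, 288, 289, 290, 291, 292, 293, 294, 295, 296, 297, 298, 299, 300, 301]
143 [98, 99, 97, 98, 95, 93, 94, 108, 139, 150, 150, 138, 108, 93, 93, 98, 96, 94]
144 [93, 92, 93, 93, 91, 88, 89, 101, 141, 151, 148, 133, 102, 90, 94, 93, 98, 93]
145 [96, 92, 90, 102, 124, 143, 177, 165, 140, 152, 149, 140, 129, 140, 101, 92, 94, 99]
146 [93, 89, 102, 148, 198, 207, 210, 177, 139, 148, 148, 149, 178, 211, 168, 119, 90, 95]
147 [156, 150, 165, 214, 230, 198, 137, 115, 141, 149, 146, 147, 163, 212, 226, 180, 99, 94]
148 [209, 205, 209, 223, 226, 189, 89, 108, 140, 151, 148, 129, 118, 179, 232, 210, 116, 96]
149 [176, 174, 168, 175, 228, 224, 169, 152, 148, 154, 159, 155, 151, 207, 226, 187, 103, 97]
150 [116, 116, 111, 117, 183, 204, 209, 205, 191, 204, 206, 207, 187, 209, 181, 129, 89, 95]
151 [108, 105, 103, 96, 114, 133, 147, 179, 181, 192, 194, 186, 152, 142, 104, 98, 91, 100]
152 [96, 99, 95, 93, 100, 106, 117, 115, 119, 115, 122, 117, 113, 105, 101, 97, 93, 94]
153 [93, 97, 96, 94, 94, 102, 106, 110, 110, 110, 112, 109, 105, 97, 97, 95, 92, 94]
154 [98, 97, 94, 98, 95, 96, 90, 96, 98, 96, 95, 92, 96, 96, 93, 93, 96, 95]
155 [97, 96, 96, 94, 97, 94, 93, 94, 92, 96, 92, 99, 93, 96, 96, 101, 96, 96]
[ 506.2 -290.2  195.8] [ 0.4  0.3 -4.2]
```

The near rim's brightness is unchanged while the handle end has passed below it, so the handle is inside the bore with no contact. I lower on, watching forces.

```bash
python3 -m jog '[{"dx":0,"dy":0,"dz":-0.005,"wx":0,"wy":0,"wz":0,"grip":1},{"dx":0,"dy":0,"dz":-0.005,"wx":0,"wy":0,"wz":0,"grip":1},{"dx":0,"dy":0,"dz":-0.005,"wx":0,"wy":0,"wz":0,"grip":1},{"dx":0,"dy":0,"dz":-0.005,"wx":0,"wy":0,"wz":0,"grip":1}]'|egrep 'pos|force'
python3 -m jog '[{"dx":0,"dy":0,"dz":-0.005,"wx":0,"wy":0,"wz":0,"grip":1},{"dx":0,"dy":0,"dz":-0.005,"wx":0,"wy":0,"wz":0,"grip":1},{"dx":0,"dy":0,"dz":-0.005,"wx":0,"wy":0,"wz":0,"grip":1},{"dx":0,"dy":0,"dz":0,"wx":0,"wy":0,"wz":0,"grip":1}]'|egrep 'pos|force'
python3 -c "
from end import *
end('s14',(136,170),(286,300))"
```

```text
ee_pos: [506.5, -290.1, 175.7]
force: [0.3, 1.8, -1.4]
ee_pos: [506.2, -289.6, 160.2]
force: [1.2, 5.1, -2.3]
    [286, 287, 288, 289, 290, 291, 292, 293, 294, 295, 296, 297, 298, 299]
136 [96, 96, 98, 96, 93, 111, 141, 147, 153, 150, 131, 86, 93, 96]
137 [97, 93, 94, 98, 94, 110, 142, 151, 151, 148, 132, 88, 95, 96]
138 [95, 95, 95, 95, 93, 110, 140, 150, 152, 149, 128, 91, 100, 93]
139 [95, 94, 97, 95, 94, 107, 140, 148, 152, 146, 131, 92, 93, 95]
140 [98, 93, 99, 96, 95, 108, 142, 151, 153, 151, 128, 90, 96, 94]
141 [94, 98, 94, 101, 94, 110, 138, 149, 152, 145, 130, 92, 99, 94]
142 [97, 96, 95, 97, 95, 104, 139, 152, 149, 146, 129, 94, 95, 98]
143 [96, 94, 95, 93, 96, 109, 140, 151, 152, 149, 128, 86, 91, 92]
144 [95, 94, 92, 92, 90, 100, 138, 150, 154, 145, 126, 91, 92, 92]
145 [89, 101, 123, 142, 178, 163, 135, 151, 149, 148, 146, 138, 103, 94]
146 [97, 147, 203, 203, 208, 179, 137, 150, 148, 149, 170, 207, 173, 113]
147 [169, 212, 229, 201, 134, 114, 140, 150, 151, 147, 159, 218, 226, 177]
148 [211, 224, 228, 188, 94, 110, 135, 150, 146, 138, 133, 177, 231, 215]
149 [169, 178,
[... 717 characters left out ...]
124, 150, 156, 140, 104, 96, 95, 97]
160 [95, 96, 97, 98, 98, 93, 106, 131, 134, 117, 94, 95, 101, 93]
161 [96, 99, 95, 96, 96, 94, 95, 99, 91, 92, 95, 98, 95, 98]
162 [97, 96, 95, 96, 95, 93, 95, 97, 95, 96, 95, 97, 100, 97]
163 [96, 98, 99, 95, 98, 98, 97, 98, 99, 95, 97, 97, 95, 98]
164 [90, 96, 98, 95, 95, 98, 94, 94, 95, 97, 97, 96, 92, 98]
165 [98, 100, 95, 99, 96, 98, 98, 94, 99, 95, 98, 94, 96, 98]
166 [98, 94, 96, 99, 98, 97, 96, 99, 95, 94, 92, 96, 95, 94]
167 [98, 96, 100, 97, 99, 95, 96, 97, 94, 97, 99, 95, 95, 99]
168 [98, 93, 96, 95, 100, 97, 100, 96, 92, 101, 102, 95, 95, 98]
169 [100, 96, 94, 94, 98, 97, 96, 101, 98, 98, 97, 96, 94, 96]
[ 506.1 -289.5  160.2] [ 1.4  4.9 -2.8]
```

The handle is visible below the ring (rows 153–160), so it is through. Fy of +5 N means it rubs the far side, so I shift +y and continue.

```bash
python3 -m jog '[{"dx":0,"dy":0.003,"dz":0,"wx":0,"wy":0,"wz":0,"grip":1},{"dx":0,"dy":0,"dz":0,"wx":0,"wy":0,"wz":0,"grip":1}]'|egrep 'pos|force'
python3 -m jog '[{"dx":0,"dy":0,"dz":-0.005,"wx":0,"wy":0,"wz":0,"grip":1},{"dx":0,"dy":0,"dz":-0.005,"wx":0,"wy":0,"wz":0,"grip":1},{"dx":0,"dy":0,"dz":-0.005,"wx":0,"wy":0,"wz":0,"grip":1},{"dx":0,"dy":0,"dz":-0.005,"wx":0,"wy":0,"wz":0,"grip":1}]'|egrep 'pos|force'
```

```text
ee_pos: [505.8, -287.6, 160.7]
force: [0.0, 0.6, -3.1]
ee_pos: [506.5, -287.2, 140.8]
force: [-0.4, 3.1, -0.8]
```

```bash
python3 -m jog '[{"dx":0,"dy":0.003,"dz":-0.005,"wx":0,"wy":0,"wz":0,"grip":1},{"dx":0,"dy":0,"dz":-0.005,"wx":0,"wy":0,"wz":0,"grip":1},{"dx":0,"dy":0,"dz":-0.005,"wx":0,"wy":0,"wz":0,"grip":1},{"dx":0,"dy":0,"dz":-0.005,"wx":0,"wy":0,"wz":0,"grip":1}]'|egrep 'pos|force'
python3 -m jog '[{"dx":0,"dy":0.001,"dz":-0.004,"wx":0,"wy":0,"wz":0,"grip":1},{"dx":0,"dy":0,"dz":0,"wx":0,"wy":0,"wz":0,"grip":1}]'|egrep 'pos|force'
python3 - <<'E'
from look import *
S=save('side','s15').astype(float);g=S[:,286:302].mean(2).round().astype(int)
for r in list(range(124,148))+list(range(150,180,2)): print(r,g[r].tolist())
E
```

```text
ee_pos: [506.3, -284.6, 120.6]
force: [0.2, 0.8, -2.4]
ee_pos: [505.9, -283.1, 116.3]
force: [0.1, -0.0, -2.3]
124 [74, 70, 71, 71, 72, 71, 65, 50, 45, 56, 53, 70, 74, 78, 69, 70]
125 [74, 70, 64, 70, 74, 68, 60, 53, 57, 78, 72, 84, 79, 67, 78, 99]
126 [70, 71, 74, 72, 69, 73, 67, 64, 75, 83, 73, 68, 69, 91, 123, 125]
127 [80, 81, 82, 83, 74, 70, 62, 59, 74, 72, 71, 69, 67, 92, 127, 94]
128 [74, 76, 74, 71, 59, 56, 52, 85, 103, 70, 69, 67, 62, 54, 59, 57]
129 [43, 56, 59, 58, 45, 48, 91, 138, 119, 53, 61, 49, 50, 41, 47, 48]
130 [44, 45, 46, 45, 77, 117, 116, 133, 83, 46, 47, 41, 38, 45, 45, 38]
131 [59, 55, 56, 53, 89, 130, 82, 75, 77, 57, 32, 45, 38, 41, 40, 44]
132 [65, 68, 67, 61, 67, 67, 63, 64, 64, 35, 37, 52, 34, 37, 39, 49]
133 [65, 70, 63, 66, 66, 59, 82, 120, 112, 147, 210, 183, 80, 33, 40, 56]
134 [70, 67, 68, 60, 63, 55, 121, 210, 230, 240, 255, 249, 174, 40, 42, 66]
135 [71, 67, 67, 62, 62, 61, 154, 245, 251, 248, 244, 241, 224, 116, 46, 69]
136 [69, 66, 60, 67, 67, 91, 184, 242, 234, 232, 227, 215, 196, 157, 48, 78]
137 [66, 64, 62, 64, 64, 101, 183, 213, 204, 208, 192,
[... 1242 characters left out ...]
, 151, 141, 104, 95, 95, 98, 95, 98, 95]
162 [96, 96, 96, 93, 113, 144, 149, 153, 135, 100, 97, 96, 96, 98, 94, 97]
164 [97, 95, 94, 97, 110, 143, 152, 151, 136, 94, 97, 99, 94, 97, 96, 97]
166 [95, 95, 96, 98, 114, 148, 155, 149, 135, 100, 95, 99, 100, 99, 96, 99]
168 [97, 96, 98, 97, 111, 150, 153, 148, 130, 95, 98, 95, 96, 100, 100, 100]
170 [96, 102, 97, 99, 107, 142, 156, 150, 122, 97, 100, 99, 98, 100, 99, 98]
172 [98, 95, 96, 99, 96, 96, 95, 95, 97, 96, 96, 97, 99, 97, 93, 95]
174 [99, 96, 97, 97, 96, 95, 98, 96, 93, 94, 101, 95, 97, 97, 98, 95]
176 [97, 98, 97, 101, 99, 96, 99, 100, 97, 98, 97, 98, 98, 99, 97, 94]
178 [97, 99, 97, 100, 99, 96, 96, 99, 98, 95, 101, 97, 99, 97, 95, 98]
```

The end is at row 171 and the shoulder is about 20 mm above the ring. I lower 6 mm more and release.

```bash
python3 -m jog '[{"dx":0,"dy":0.001,"dz":-0.003,"wx":0,"wy":0,"wz":0,"grip":1},{"dx":0,"dy":0,"dz":-0.003,"wx":0,"wy":0,"wz":0,"grip":1},{"dx":0,"dy":0,"dz":0,"wx":0,"wy":0,"wz":0,"grip":1}]'|egrep 'pos|force'
python3 -m jog '[{"dx":0,"dy":0,"dz":0,"wx":0,"wy":0,"wz":0,"grip":-1},{"dx":0,"dy":0,"dz":0,"wx":0,"wy":0,"wz":0,"grip":-1},{"dx":0,"dy":0,"dz":0,"wx":0,"wy":0,"wz":0,"grip":-1},{"dx":0,"dy":0,"dz":0,"wx":0,"wy":0,"wz":0,"grip":-1},{"dx":0,"dy":0,"dz":0,"wx":0,"wy":0,"wz":0,"grip":-1},{"dx":0,"dy":0,"dz":0,"wx":0,"wy":0,"wz":0,"grip":-1}]'
python3 -c "
from end import *
end('s16',(128,184),(284,304))"
```

```text
ee_pos: [506.1, -282.2, 110.7]
force: [0.9, 0.2, -4.0]
time_s: 22.65
ee_pos: [506.5, -282.5, 111.3]
ee_rot: [-177.8, 19.6, 147.8]
force: [0.4, -0.2, -0.8]
gripper_width: 88.9
    [284, 285, 286, 287, 288, 289, 290, 291, 292, 293, 294, 295, 296, 297, 298, 299, 300, 301, 302, 303]
128 [59, 65, 73, 92, 110, 67, 71, 69, 74, 79, 95, 95, 100, 113, 122, 110, 122, 106, 69, 64]
129 [45, 67, 86, 88, 76, 69, 65, 63, 63, 69, 100, 111, 135, 126, 137, 99, 68, 46, 45, 44]
130 [47, 44, 70, 85, 62, 59, 49, 46, 53, 71, 85, 118, 132, 85, 64, 55, 36, 37, 41, 39]
131 [63, 47, 43, 45, 49, 46, 53, 55, 68, 70, 72, 79, 69, 57, 37, 40, 38, 38, 41, 43]
132 [69, 57, 45, 44, 46, 57, 59, 65, 65, 62, 53, 73, 82, 40, 37, 45, 39, 36, 45, 46]
133 [68, 69, 62, 62, 67, 57, 64, 60, 50, 41, 49, 87, 84, 37, 42, 42, 40, 33, 40, 36]
134 [69, 65, 64, 62, 64, 63, 56, 36, 37, 35, 54, 84, 67, 30, 42, 43, 40, 44, 35, 42]
135 [68, 65, 65, 69, 60, 63, 48, 28, 37, 80, 116, 102, 67, 41, 38, 41, 42, 45, 42, 41]
136 [69, 66, 70, 67, 60, 55, 65, 112, 153, 230, 234, 224, 189, 108, 40, 38, 41, 37, 46, 42]
137 [66, 63, 65, 65, 93, 138, 15
[... 3706 characters left out ...]
, 98, 99, 97, 95, 97, 95, 95, 94, 100]
177 [94, 96, 99, 99, 96, 95, 96, 99, 97, 98, 97, 97, 97, 96, 99, 98, 99, 95, 96, 101]
178 [98, 99, 98, 97, 99, 100, 100, 95, 100, 98, 101, 102, 98, 99, 97, 102, 100, 97, 96, 98]
179 [100, 99, 99, 99, 100, 96, 97, 98, 100, 100, 96, 85, 88, 90, 95, 98, 100, 102, 95, 98]
180 [99, 96, 99, 98, 97, 99, 97, 100, 99, 89, 73, 66, 65, 65, 67, 72, 83, 90, 102, 97]
181 [98, 98, 99, 100, 93, 102, 100, 99, 94, 67, 49, 47, 50, 48, 47, 47, 64, 84, 101, 98]
182 [98, 98, 98, 101, 95, 96, 96, 99, 89, 51, 52, 49, 53, 54, 50, 51, 54, 75, 101, 97]
183 [97, 100, 97, 102, 100, 98, 100, 97, 93, 41, 47, 54, 52, 52, 45, 48, 39, 60, 103, 93]
[ 506.4 -282.4  111.3] [ 1.4  0.3 -1. ]
```

```bash
python3 - <<'E'
from end import *
for z in(20,25,30,120,125,160,165): print(z,proj('side',[482,-267,z])+sh, proj('side',[482,-259,z])+sh)
E
```

```text
20 [292.  173.4] [291.5 174.5]
25 [292.  172.2] [291.6 173.3]
30 [292.1 171. ] [291.6 172.1]
120 [293.  149.1] [292.6 150.1]
125 [293.1 147.8] [292.7 148.8]
160 [293.5 138.9] [293.1 139.9]
165 [293.6 137.6] [293.1 138.6]
```

The observed end row 173.7 against the predicted 173.4–174.5, and head top row 136–137, show the pestle fully home on the ring. I retreat up, straighten the tool, and go above the yellow beaker with the jaws along the rack's y (yaw 170).

```bash
python3 -m jog '[{"dx":0,"dy":0,"dz":0.015,"wx":0,"wy":0,"wz":0,"grip":-1},{"dx":0,"dy":0,"dz":0.03,"wx":0,"wy":0,"wz":0,"grip":-1},{"dx":0,"dy":0,"dz":0.035,"wx":0,"wy":0,"wz":0,"grip":-1},{"dx":0,"dy":0,"dz":0.03,"wx":0,"wy":0,"wz":0,"grip":-1},{"dx":-0.004,"dy":0.03,"dz":0,"wx":0.027,"wy":0.0335,"wz":0,"grip":-1},{"dx":-0.004,"dy":0.03,"dz":0,"wx":0.027,"wy":0.0335,"wz":0,"grip":-1},{"dx":-0.004,"dy":0.03,"dz":0,"wx":0.027,"wy":0.0335,"wz":0,"grip":-1},{"dx":-0.004,"dy":0.03,"dz":0,"wx":0.027,"wy":0.0335,"wz":0,"grip":-1},{"dx":-0.004,"dy":0.03,"dz":0,"wx":0.027,"wy":0.0335,"wz":0,"grip":-1},{"dx":-0.004,"dy":0.03,"dz":0,"wx":0.027,"wy":0.0335,"wz":0,"grip":-1}]'|egrep 'pos|rot|force'
python3 -m jog '[{"dx":-0.004,"dy":0.03,"dz":0,"wx":0.027,"wy":0.0335,"wz":0,"grip":-1},{"dx":-0.004,"dy":0.03,"dz":0,"wx":0.027,"wy":0.0335,"wz":0,"grip":-1},{"dx":-0.004,"dy":0.03,"dz":0,"wx":0,"wy":0,"wz":0.065,"grip":-1},{"dx":-0.004,"dy":0.03,"dz":0,"wx":0,"wy":0,"wz":0.065,"grip":-1},{"dx":-0.004,"dy":0.03,"dz":0,"wx":0,"wy":0,"wz":0.065,"grip":-1},{"dx":-0.004,"dy":0.03,"dz":0,"wx":0,"wy":0,"wz":0.065,"grip":-1},{"dx":-0.004,"dy":0.02,"dz":0,"wx":0,"wy":0,"wz":0.065,"grip":-1},{"dx":-0.004,"dy":0.02,"dz":0,"wx":0,"wy":0,"wz":0.065,"grip":-1},{"dx":0,"dy":0,"dz":0,"wx":0,"wy":0,"wz":0,"grip":-1},{"dx":0,"dy":0,"dz":0,"wx":0,"wy":0,"wz":0,"grip":-1}]'|egrep 'time|pos|rot|force'
python3 - <<'E'
from end import *
S=save('side','s17')
g,_=blobs(S,(0,0,130),(180,60,255),20);print([b for b in g if 270<b[1][0]<320 and 120<b[1][1]<180])
g=S[:,284:304].astype(float).mean(2).round().astype(int)
for r in (134,136,137,140,148,160,172,173,174,175): print(r,g[r].tolist())
g,_=blobs(S,(20,120,80),(35,255,255),30);print(g)
E
```

```text
ee_pos: [482.2, -101.2, 221.3]
ee_rot: [-179.6, 4.8, 147.4]
force: [-0.6, -0.2, 0.1]
time_s: 24.7
ee_pos: [450.4, 117.5, 221.1]
ee_rot: [179.9, -0.0, 169.8]
force: [0.6, -0.2, -0.1]
[([294, 139, 6, 13, 56], [296.5, 145.5]), ([290, 153, 5, 21, 48], [292.1, 165.9]), ([279, 170, 5, 11, 40], [280.6, 175.1])]
134 [56, 69, 66, 67, 55, 49, 43, 46, 43, 43, 53, 77, 96, 104, 100, 81, 49, 38, 37, 55]
136 [74, 69, 63, 44, 40, 50, 57, 42, 40, 38, 74, 117, 114, 108, 97, 83, 67, 42, 51, 68]
137 [70, 64, 52, 36, 51, 72, 61, 50, 48, 53, 97, 134, 103, 77, 72, 83, 47, 45, 72, 92]
140 [36, 46, 67, 82, 72, 68, 66, 96, 129, 117, 89, 138, 210, 210, 176, 115, 90, 96, 89, 94]
148 [58, 77, 98, 86, 51, 39, 36, 40, 47, 76, 122, 139, 138, 145, 183, 212, 115, 89, 89, 94]
160 [44, 38, 42, 41, 41, 40, 40, 40, 71, 115, 128, 81, 93, 92, 96, 96, 95, 94, 91, 94]
172 [95, 92, 92, 94, 94, 105, 134, 150, 147, 130, 92, 94, 92, 92, 98, 91, 95, 98, 90, 94]
173 [93, 92, 95, 96, 95, 97, 116, 138, 133, 114, 93, 91, 94, 97, 93, 94, 97, 93, 94, 92]
174 [87, 96, 90, 92, 97, 93, 97, 103, 103, 92, 92, 97, 97, 96, 90, 94, 95, 95, 94, 95]
175 [90, 96, 93, 94, 92, 96, 96, 93, 91, 93, 94, 95, 95, 94, 91, 97, 95, 94, 94, 93]
[([267, 215, 20, 33, 557], [276.5, 230.6])]
```

The pestle's end is unchanged (row 173). I descend on the beaker.

```bash
python3 -m jog '[{"dx":0,"dy":0.001,"dz":-0.03,"wx":0,"wy":0,"wz":0,"grip":-1},{"dx":0,"dy":0,"dz":-0.035,"wx":0,"wy":0,"wz":0,"grip":-1},{"dx":0,"dy":0,"dz":-0.035,"wx":0,"wy":0,"wz":0,"grip":-1},{"dx":0,"dy":0,"dz":-0.03,"wx":0,"wy":0,"wz":0,"grip":-1},{"dx":0,"dy":0,"dz":-0.025,"wx":0,"wy":0,"wz":0,"grip":-1},{"dx":0,"dy":0,"dz":-0.02,"wx":0,"wy":0,"wz":0,"grip":-1},{"dx":0,"dy":0,"dz":-0.015,"wx":0,"wy":0,"wz":0,"grip":-1},{"dx":0,"dy":0,"dz":0,"wx":0,"wy":0,"wz":0,"grip":-1}]'|egrep 'time|pos|rot|force'
python3 -m jog '[{"dx":0,"dy":0,"dz":0,"wx":0,"wy":0,"wz":0,"grip":1},{"dx":0,"dy":0,"dz":0,"wx":0,"wy":0,"wz":0,"grip":1},{"dx":0,"dy":0,"dz":0,"wx":0,"wy":0,"wz":0,"grip":1},{"dx":0,"dy":0,"dz":0,"wx":0,"wy":0,"wz":0,"grip":1},{"dx":0,"dy":0,"dz":0,"wx":0,"wy":0,"wz":0,"grip":1},{"dx":0,"dy":0,"dz":0,"wx":0,"wy":0,"wz":0,"grip":1},{"dx":0,"dy":0,"dz":0,"wx":0,"wy":0,"wz":0,"grip":1}]' 12
python3 -m jog '[{"dx":0,"dy":0,"dz":0.01,"wx":0,"wy":0,"wz":0,"grip":1},{"dx":0,"dy":0,"dz":0.03,"wx":0,"wy":0,"wz":0,"grip":1},{"dx":0,"dy":0,"dz":0.03,"wx":0,"wy":0,"wz":0,"grip":1},{"dx":0,"dy":0,"dz":0.03,"wx":0,"wy":0,"wz":0,"grip":1},{"dx":0,"dy":0,"dz":0,"wx":0,"wy":0,"wz":0,"grip":1}]'
python3 - <<'E'
from look import *
S=save('side','s18');g,_=blobs(S,(20,120,80),(35,255,255),30);print(g)
E
```

```text
time_s: 25.55
ee_pos: [449.1, 117.2, 29.5]
ee_rot: [-180.0, -0.2, 169.7]
force: [-0.3, -0.0, 1.3]
time_s: 26.25
ee_pos: [451.0, 118.9, 31.7]
ee_rot: [179.9, 0.1, 169.8]
force: [0.5, 1.0, 3.9]
gripper_width: 56.8
time_s: 26.75
ee_pos: [452.9, 119.1, 135.1]
ee_rot: [179.7, 0.4, 169.8]
force: [0.7, 0.1, -0.6]
gripper_width: 56.9
[([267, 185, 21, 34, 390], [278.9, 204.6])]
```

The beaker is lifted (56.9 mm grip, yellow blob risen 30 rows). I tilt it 30° to match the left peg's axis (u=(-0.49,0.09,0.87), tip at (646,167,114)) and move to a point above the tip on that axis.

```bash
python3 -m jog '[{"dx":0.008,"dy":0.0046,"dz":0.008,"wx":-0.0076,"wy":-0.0429,"wz":0,"grip":1},{"dx":0.0133,"dy":0.0046,"dz":0.008,"wx":-0.0076,"wy":-0.0429,"wz":0,"grip":1},{"dx":0.0133,"dy":0.0046,"dz":0.008,"wx":-0.0076,"wy":-0.0429,"wz":0,"grip":1},{"dx":0.0133,"dy":0.0046,"dz":0.008,"wx":-0.0076,"wy":-0.0429,"wz":0,"grip":1},{"dx":0.0133,"dy":0.0046,"dz":0.0075,"wx":-0.0076,"wy":-0.0429,"wz":0,"grip":1},{"dx":0.0133,"dy":0.0046,"dz":0,"wx":-0.0076,"wy":-0.0429,"wz":0,"grip":1},{"dx":0.0133,"dy":0.0046,"dz":0,"wx":-0.0076,"wy":-0.0429,"wz":0,"grip":1},{"dx":0.0133,"dy":0.0046,"dz":0,"wx":-0.0076,"wy":-0.0429,"wz":0,"grip":1},{"dx":0.0133,"dy":0.0046,"dz":0,"wx":-0.0076,"wy":-0.0429,"wz":0,"grip":1},{"dx":0.0133,"dy":0.0046,"dz":0,"wx":-0.0076,"wy":-0.0429,"wz":0,"grip":1}]'|egrep 'time|pos|rot|force'
python3 -m jog '[{"dx":0.0133,"dy":0.0046,"dz":0,"wx":-0.0076,"wy":-0.0429,"wz":0,"grip":1},{"dx":0.0133,"dy":0.004,"dz":0,"wx":-0.0076,"wy":-0.0429,"wz":0,"grip":1},{"dx":0,"dy":0,"dz":0,"wx":0,"wy":0,"wz":0,"grip":1},{"dx":0,"dy":0,"dz":0,"wx":0,"wy":0,"wz":0,"grip":1}]'|egrep 'time|pos|rot|force|width'
python3 - <<'E'
from look import *
st=env.state();P=st['ee_pos'];u=np.array([-.492,.0875,.866]);F=np.array([669.1,162.9,66.3])
a=save('side','s19');b=save('top','t19')
print('from final',P-F,'along u',(P-F)@u,'lateral',(P-F)-((P-F)@u)*u)
o=[]
for n,im,c0 in(('side',a,(150,130)),('top',b,(190,110))):
    c=im[c0[1]:c0[1]+118,c0[0]:c0[0]+118];c=cv2.resize(c,None,fx=3.38,fy=3.38,interpolation=cv2.INTER_CUBIC)
    o.append(c)
cv2.imwrite('pics/c19.png',np.hstack(o)[:,:,::-1])
for n,im in(('side',a),('top',b)):
    g,_=blobs(im,(20,120,60),(35,255,255),20);print(n,'yellow',g)
    E=P+[0,0,7];print(n,'pred closed',proj(n,E+51*u),'mouth',proj(n,E-39*u),'tip',proj(n,[646,167,114]))
E
```

```text
time_s: 27.8
ee_pos: [578.9, 165.8, 170.8]
ee_rot: [179.8, 25.1, 169.8]
force: [-0.2, -0.4, -0.3]
time_s: 28.2
ee_pos: [604.3, 173.8, 170.4]
ee_rot: [179.8, 29.9, 169.8]
force: [-0.2, 0.2, -1.4]
gripper_width: 56.9
from final [-64.8  10.9 104.1] along u 122.93854609139754 lateral [-4.3  0.1 -2.4]
side yellow [([209, 185, 25, 27, 270], [218.5, 201.4])]
side pred closed [228.7 184.6] mouth [215.7 204.1] tip [209.2 210.7]
top yellow [([227, 154, 16, 13, 138], [235.1, 160.5]), ([224, 166, 19, 5, 56], [233.0, 168.1])]
top pred closed [232.4 168. ] mouth [236.  160.9] tip [237.4 156.8]
```

View pics/c19.png

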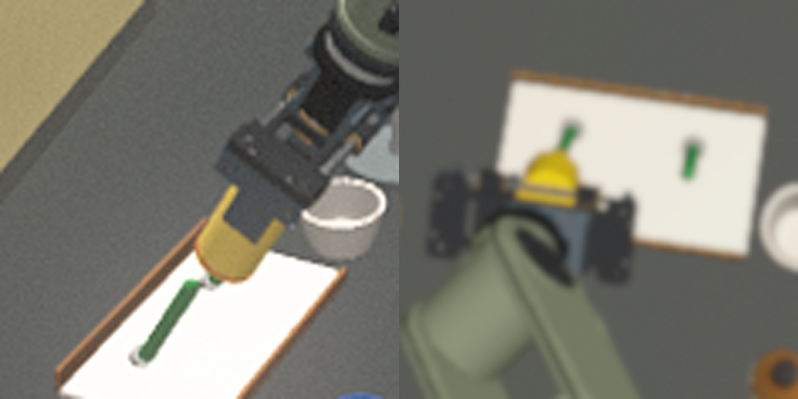

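The last view shows the beaker's mouth, at side raw (217,207), just beyond the left peg's tip at (206,214), with its tilt parallel to the peg. The top view puts the mouth's far edge at row 154. Its centre is about 8 mm short in x, well inside the ±17 mm bore clearance. I correct that and slide down along the peg.

```bash
python3 -m jog '[{"dx":0.008,"dy":-0.002,"dz":0.005,"wx":0,"wy":0,"wz":0,"grip":1},{"dx":0,"dy":0,"dz":0,"wx":0,"wy":0,"wz":0,"grip":1},{"dx":0.0049,"dy":-0.0009,"dz":-0.0087,"wx":0,"wy":0,"wz":0,"grip":1},{"dx":0.0049,"dy":-0.0009,"dz":-0.0087,"wx":0,"wy":0,"wz":0,"grip":1},{"dx":0.0049,"dy":-0.0009,"dz":-0.0087,"wx":0,"wy":0,"wz":0,"grip":1},{"dx":0.0049,"dy":-0.0009,"dz":-0.0087,"wx":0,"wy":0,"wz":0,"grip":1},{"dx":0,"dy":0,"dz":0,"wx":0,"wy":0,"wz":0,"grip":1}]'|egrep 'time|pos|force|width'
python3 -m jog '[{"dx":0.0049,"dy":-0.0009,"dz":-0.0087,"wx":0,"wy":0,"wz":0,"grip":1},{"dx":0.0049,"dy":-0.0009,"dz":-0.0087,"wx":0,"wy":0,"wz":0,"grip":1},{"dx":0,"dy":0,"dz":0,"wx":0,"wy":0,"wz":0,"grip":1}]'|egrep 'time|pos|force|width'
python3 - <<'E'
from look import *
a=save('side','s20');P=env.state()['ee_pos'];u=np.array([-.492,.0875,.866]);F=np.array([673.5,160.5,67.2]);print('to go',(P-F)@u)
hsv=cv2.cvtColor(a,cv2.COLOR_RGB2HSV)
y=cv2.inRange(hsv,np.array((8,90,60)),np.array((35,255,255)));g=cv2.inRange(hsv,np.array((50,60,10)),np.array((90,255,255)))
for r in range(196,238,2): print(r,''.join('Y' if y[r,c] else 'g' if g[r,c] else 'w' if a[r,c].mean()>170 else '.' for c in range(185,240)))
E
```

```text
time_s: 29.0
ee_pos: [631.9, 166.9, 138.4]
force: [-0.4, -0.7, -1.0]
gripper_width: 56.7
time_s: 29.3
ee_pos: [641.8, 165.3, 121.7]
force: [-0.4, 0.2, -0.8]
gripper_width: 57.0
to go 63.791582574896466
196 .......................................................
198 .....................YYY...............................
200 ...................YYYY................................
202 ..................YYYY.................................
204 ...............YYYYYY.....................wwww.........
206 .............YYYYYYYY.............Y......wwwwwwwwwwww..
208 ............YYYYYYYYYYY..........YYYY..wwwwwwwwwwwwwwww
210 .........YYYYYYYYYYYYYYYYY.....YYYYYwwwwwwwwwwwwwwwwwww
212 .......YYYY.YYYYYYYYYYYYYYYY..YYYYYwwwwwwwwwwwwwwwwwwww
214 ......YY.YYYYYYYYYYYYYYYYYYYYYYYYwwwwwwwwwwwwwwwwwwwwww
216 ....YY..Y.wwwYYYYYYYYYYYYYYYYYYYwwwwwwwwwwwwwwwwwwwwwww
218 ..YY..Y.wwwwwwYYYYYYYYYYYYYYYYYwwwwwwwwwwwwwwwwwwwwwwww
220 YY..Y.wwwwwwwwwYYYYYYYYYYYYYYwwwwwwwwwwwwwwwwwwwwwwwwww
222 .Y..wwwwwwwwwwggg.YYYYYYYYYYwwwwwwwwwwwwwwwwwwwwwwwwwww
224 Y.wwwwwwwwwwwgggg.wwwwwwwwwwwwwwwwwwwwwwwwwwwwwwwwwwwwY
226 .wwwwwwwwwwggggg.wwwwwwwwwwwwwwwwwwwwwwwwwwwwwwwwwwwYYY
228 wwwwwwwwwwgggggwwwwwwwwwwwwwwwwwwwwwwwwwwwwwwwwwwwwYY..
230 wwwwwwwwwgggg.wwwwwwwwwwwwwwwwwwwwwwwwwwwwwwwwwwwYY....
232 wwwwwww.gggg.wwwwwwwwwwwwwwwwwwwwwwwwwwwwwwwwwwYYY.....
234 wwwwwwggggg.wwwwwwwwwwwwwwwwwwwwwwwwwwwwwwwwwwYY.......
236 wwww.ww.g.wwwwwwwwwwwwwwwwwwwwwwwwwwwwwwwwwwYY.........
```

The peg enters the mouth, with green ending at the mouth's edge at (200,222), and is about 8 mm off the axis toward the up side. I nudge 3 mm that way and continue down, then feel for the tip.

```bash
python3 -m jog '[{"dx":0.0075,"dy":-0.0014,"dz":-0.0072,"wx":0,"wy":0,"wz":0,"grip":1},{"dx":0.0049,"dy":-0.0009,"dz":-0.0087,"wx":0,"wy":0,"wz":0,"grip":1},{"dx":0.0049,"dy":-0.0009,"dz":-0.0087,"wx":0,"wy":0,"wz":0,"grip":1},{"dx":0,"dy":0,"dz":0,"wx":0,"wy":0,"wz":0,"grip":1}]'|egrep 'time|pos|force|width'
python3 -m jog '[{"dx":0.0049,"dy":-0.0009,"dz":-0.0087,"wx":0,"wy":0,"wz":0,"grip":1},{"dx":0.0025,"dy":-0.0004,"dz":-0.0043,"wx":0,"wy":0,"wz":0,"grip":1},{"dx":0,"dy":0,"dz":0,"wx":0,"wy":0,"wz":0,"grip":1}]'|egrep 'time|pos|force|width'
```

```text
time_s: 29.75
ee_pos: [659.1, 162.0, 96.8]
force: [0.4, -0.3, -0.9]
gripper_width: 56.8
time_s: 30.05
ee_pos: [666.7, 161.1, 84.9]
force: [-0.6, -0.2, -0.7]
gripper_width: 56.5
```

```bash
python3 -m jog '[{"dx":0.0015,"dy":-0.0003,"dz":-0.0026,"wx":0,"wy":0,"wz":0,"grip":1},{"dx":0.001,"dy":-0.0002,"dz":-0.0017,"wx":0,"wy":0,"wz":0,"grip":1},{"dx":0,"dy":0,"dz":0,"wx":0,"wy":0,"wz":0,"grip":1}]'|egrep 'time|pos|force|width'
python3 -m jog '[{"dx":0.001,"dy":-0.0002,"dz":-0.0017,"wx":0,"wy":0,"wz":0,"grip":1},{"dx":0.001,"dy":-0.0002,"dz":-0.0017,"wx":0,"wy":0,"wz":0,"grip":1},{"dx":0,"dy":0,"dz":0,"wx":0,"wy":0,"wz":0,"grip":1}]'|egrep 'time|pos|force|width'
```

```text
time_s: 30.35
ee_pos: [669.3, 160.8, 81.5]
force: [-0.1, -0.3, -0.3]
gripper_width: 56.9
time_s: 30.65
ee_pos: [671.3, 160.3, 77.9]
force: [-0.1, 0.2, -0.8]
gripper_width: 57.2
```

```bash
python3 -m jog '[{"dx":0.001,"dy":-0.0002,"dz":-0.0017,"wx":0,"wy":0,"wz":0,"grip":1},{"dx":0.001,"dy":-0.0002,"dz":-0.0017,"wx":0,"wy":0,"wz":0,"grip":1},{"dx":0,"dy":0,"dz":0,"wx":0,"wy":0,"wz":0,"grip":1}]'|egrep 'pos|force|width'
python3 -m jog '[{"dx":0.001,"dy":-0.0002,"dz":-0.0017,"wx":0,"wy":0,"wz":0,"grip":1},{"dx":0,"dy":0,"dz":0,"wx":0,"wy":0,"wz":0,"grip":1}]'|egrep 'pos|force|width'
python3 -m jog '[{"dx":0.001,"dy":-0.0002,"dz":-0.0017,"wx":0,"wy":0,"wz":0,"grip":1},{"dx":0,"dy":0,"dz":0,"wx":0,"wy":0,"wz":0,"grip":1}]'|egrep 'pos|force|width'
```

```text
ee_pos: [673.3, 159.9, 74.4]
force: [-0.5, -0.3, -0.7]
gripper_width: 56.9
ee_pos: [674.3, 159.7, 72.8]
force: [-0.7, 0.6, -0.7]
gripper_width: 56.8
ee_pos: [675.3, 159.6, 71.2]
force: [-0.6, 0.0, -1.2]
gripper_width: 56.9
```

```bash
python3 -m jog '[{"dx":0.001,"dy":-0.0002,"dz":-0.0017,"wx":0,"wy":0,"wz":0,"grip":1},{"dx":0,"dy":0,"dz":0,"wx":0,"wy":0,"wz":0,"grip":1}]'|egrep 'pos|force|width'
python3 -m jog '[{"dx":0.001,"dy":-0.0002,"dz":-0.0017,"wx":0,"wy":0,"wz":0,"grip":1},{"dx":0,"dy":0,"dz":0,"wx":0,"wy":0,"wz":0,"grip":1}]'|egrep 'pos|force|width'
python3 - <<'E'
from look import *
a=save('side','s21')
hsv=cv2.cvtColor(a,cv2.COLOR_RGB2HSV)
y=cv2.inRange(hsv,np.array((8,90,60)),np.array((35,255,255)));g=cv2.inRange(hsv,np.array((50,60,10)),np.array((90,255,255)))
for r in range(200,246,2): print(r,''.join('Y' if y[r,c] else 'g' if g[r,c] else 'w' if a[r,c].mean()>170 else '.' for c in range(180,232)))
E
```

```text
ee_pos: [676.3, 159.3, 69.4]
force: [1.0, -0.5, -1.2]
gripper_width: 57.1
ee_pos: [677.3, 159.1, 67.7]
force: [-0.6, -0.5, -1.2]
gripper_width: 56.8
200 ....................................................
202 ....................................................
204 ...........................................w..wwwww.
206 ............................................wwwwwwww
208 ............................................wwwwwwww
210 ..............YYYY.........................wwwwwwwww
212 ............YYYYYYY.......................wwwwwwwwww
214 ...........YYYYYY.......................wwwwwwwwwwww
216 .........YY.YYYY.....................wwwwwwwwwwwwwww
218 .......YYYYYYYYY....................wwwwwwwwwwwwwwww
220 .....YYYYYYYYYYYYY..........YY....wwwwwwwwwwwwwwwwww
222 ...YYY..YYYYYYYYYYYYY......YYYYwwwwwwwwwwwwwwwwwwwww
224 .YYYYY..YYYYYYYYYYYYYYY..YYYYYwwwwwwwwwwwwwwwwwwwwww
226 YYYYY.wwYYYYYYYYYYYYYYYYYYYYwwwwwwwwwwwwwwwwwwwwwwww
228 YYY.wwwwwYYYYYYYYYYYYYYYYYYwwwwwwwwwwwwwwwwwwwwwwwww
230 Y.wwwwwwwwYYYYYYYYYYYYYYY.wwwwwwwwwwwwwwwwwwwwwwwwww
232 wwwwwwwwwww.YYYYYYYYYYYY.wwwwwwwwwwwwwwwwwwwwwwwwwww
234 wwwwwwwwwwwgg.YYYYYYYYwwwwwwwwwwwwwwwwwwwwwwwwwwwwwY
236 wwwwwwwww.ww.g.wwwwwwwwwwwwwwwwwwwwwwwwwwwwwwwwwwYYY
238 wwwwwwwwwwwwwwwwwwwwwwwwwwwwwwwwwwwwwwwwwwwwwwwYYY..
240 wwwwwwwwwwwwwwwwwwwwwwwwwwwwwwwwwwwwwwwwwwwwwwYY....
242 wwwwwwwwwwwwwwwwwwwwwwwwwwwwwwwwwwwwwwwwwwwwYY......
244 wwwwwwwwwwwwwwwwwwwwwwwwwwwwwwwwwwwwwwwwwwYYY.......
```

By the picture the mouth is about 86 mm down the peg from the tip, so contact should be near. I continue feeling.

```bash
python3 -m jog '[{"dx":0.0008,"dy":-0.0001,"dz":-0.0013,"wx":0,"wy":0,"wz":0,"grip":1},{"dx":0,"dy":0,"dz":0,"wx":0,"wy":0,"wz":0,"grip":1}]'|egrep 'pos|force'
python3 -m jog '[{"dx":0.0008,"dy":-0.0001,"dz":-0.0013,"wx":0,"wy":0,"wz":0,"grip":1},{"dx":0,"dy":0,"dz":0,"wx":0,"wy":0,"wz":0,"grip":1}]'|egrep 'pos|force'
python3 -m jog '[{"dx":0.0008,"dy":-0.0001,"dz":-0.0013,"wx":0,"wy":0,"wz":0,"grip":1},{"dx":0,"dy":0,"dz":0,"wx":0,"wy":0,"wz":0,"grip":1}]'|egrep 'pos|force'
```

```text
ee_pos: [678.1, 159.1, 66.5]
force: [0.5, -0.9, -1.0]
ee_pos: [678.3, 159.0, 65.7]
force: [-5.8, -0.1, 4.2]
ee_pos: [678.6, 158.7, 64.8]
force: [-9.9, 0.8, 8.8]
```

Contact with the tip at z≈66 (force jumped along the peg). I back off 1.5 mm along the axis, then let the beaker sag in a controlled way (perpendicular to the peg, down) until its wall rests.

```bash
python3 -m jog '[{"dx":-0.0009,"dy":0.0001,"dz":0.0016,"wx":0,"wy":0,"wz":0,"grip":1},{"dx":0,"dy":0,"dz":0,"wx":0,"wy":0,"wz":0,"grip":1}]'|egrep 'pos|force'
python3 -m jog '[{"dx":-0.0026,"dy":0.0004,"dz":-0.0015,"wx":0,"wy":0,"wz":0,"grip":1},{"dx":0,"dy":0,"dz":0,"wx":0,"wy":0,"wz":0,"grip":1}]'|egrep 'pos|force'
python3 -m jog '[{"dx":-0.0026,"dy":0.0004,"dz":-0.0015,"wx":0,"wy":0,"wz":0,"grip":1},{"dx":0,"dy":0,"dz":0,"wx":0,"wy":0,"wz":0,"grip":1}]'|egrep 'pos|force'
```

```text
ee_pos: [679.0, 159.2, 66.1]
force: [-0.9, 0.1, -0.9]
ee_pos: [676.4, 159.6, 64.2]
force: [-0.1, -0.6, 0.7]
ee_pos: [673.9, 160.1, 63.0]
force: [-0.5, 0.9, 1.9]
```

```bash
python3 -m jog '[{"dx":-0.0028,"dy":0.0004,"dz":-0.0012,"wx":0,"wy":0,"wz":0,"grip":1},{"dx":0,"dy":0,"dz":0,"wx":0,"wy":0,"wz":0,"grip":1}]'|egrep 'pos|force'
python3 -m jog '[{"dx":-0.0028,"dy":0.0004,"dz":-0.0014,"wx":0,"wy":0,"wz":0,"grip":1},{"dx":0,"dy":0,"dz":0,"wx":0,"wy":0,"wz":0,"grip":1}]'|egrep 'pos|force'
python3 -m jog '[{"dx":-0.0028,"dy":0.0004,"dz":-0.0014,"wx":0,"wy":0,"wz":0,"grip":1},{"dx":0,"dy":0,"dz":0,"wx":0,"wy":0,"wz":0,"grip":1}]'|egrep 'pos|force'
```

```text
ee_pos: [670.6, 160.3, 61.5]
force: [-0.3, -1.1, 2.3]
ee_pos: [667.8, 160.7, 60.1]
force: [0.3, 0.6, 2.4]
ee_pos: [664.7, 161.0, 58.3]
force: [-0.6, 0.6, 2.1]
```

```bash
python3 -m jog '[{"dx":-0.0026,"dy":0.0004,"dz":-0.0014,"wx":0,"wy":0,"wz":0,"grip":1},{"dx":0,"dy":0,"dz":0,"wx":0,"wy":0,"wz":0,"grip":1}]'|egrep 'pos|force'
python3 -m jog '[{"dx":-0.0026,"dy":0.0004,"dz":-0.0015,"wx":0,"wy":0,"wz":0,"grip":1},{"dx":0,"dy":0,"dz":0,"wx":0,"wy":0,"wz":0,"grip":1}]'|egrep 'pos|force'
python3 - <<'E'
from look import *
a=save('side','s22')
hsv=cv2.cvtColor(a,cv2.COLOR_RGB2HSV)
y=cv2.inRange(hsv,np.array((8,90,60)),np.array((35,255,255)));g=cv2.inRange(hsv,np.array((50,60,10)),np.array((90,255,255)))
for r in range(206,246,2): print(r,''.join('Y' if y[r,c] else 'g' if g[r,c] else 'w' if a[r,c].mean()>170 else '.' for c in range(180,232)))
E
```

```text
ee_pos: [662.7, 161.5, 57.2]
force: [2.0, -1.0, 1.6]
ee_pos: [661.9, 162.4, 57.0]
force: [6.0, -1.0, 0.9]
206 ..................................................w.
208 ................YY..............................ww..
210 ..............YYY..............................w..ww
212 ............YYYYYY...............................www
214 ...........YY.YY.wwwww...........................www
216 .........YYYYY.wwwwwwYYY.......................wwwww
218 .......YYYYY.wwwwwwwYYY.......................wwwwww
220 .....YYYYY.wwwwwwwYYY.......................wwwwwwww
222 ...YYYYY.wwwwwwwwYYY.....................wwwwwwwwwww
224 .YYYYY.wwwwwwwwwYYYYYYY.................wwwwwwwwwwww
226 YYYYY.wwwwwwwwYYYYYYYYYYY.......YYYY..wwwwwwwwwwwwww
228 .YY.wwwwwwwwwwYYYYYYYYYYYYYY..YYYYYwwwwwwwwwwwwwwwww
230 Y.wwwwwwwwwwwYYYYYYYYYYYYYYYYYYYYwwwwwwwwwwwwwwwwwww
232 wwwwwwwwwwwwgYYYYYYYYYYYYYYYYYYYwwwwwwwwwwwwwwwwwwww
234 wwwwwwwwwwwggg.YYYYYYYYYYYYYYY.wwwwwwwwwwwwwwwwwwwwY
236 wwwwwwwww.ww.g.wwYYYYYYYYYYYYwwwwwwwwwwwwwwwwwwwwYY.
238 wwwwwwwwwwwwwwwwwwwwwYYYYYYwwwwwwwwwwwwwwwwwwwwYYY..
240 wwwwwwwwwwwwwwwwwwwwwwwwwwwwwwwwwwwwwwwwwwwwwwYY....
242 wwwwwwwwwwwwwwwwwwwwwwwwwwwwwwwwwwwwwwwwwwwwYYY.....
244 wwwwwwwwwwwwwwwwwwwwwwwwwwwwwwwwwwwwwwwwwwYYY.......
```

The wall now rests on the peg (Fx +6 N). I relieve slightly and release.

```bash
python3 -m jog '[{"dx":0.0014,"dy":0,"dz":0.0006,"wx":0,"wy":0,"wz":0,"grip":1},{"dx":0,"dy":0,"dz":0,"wx":0,"wy":0,"wz":0,"grip":1}]'|egrep 'pos|force'
python3 -m jog '[{"dx":0,"dy":0,"dz":0,"wx":0,"wy":0,"wz":0,"grip":0.2},{"dx":0,"dy":0,"dz":0,"wx":0,"wy":0,"wz":0,"grip":0},{"dx":0,"dy":0,"dz":0,"wx":0,"wy":0,"wz":0,"grip":-0.5},{"dx":0,"dy":0,"dz":0,"wx":0,"wy":0,"wz":0,"grip":-1},{"dx":0,"dy":0,"dz":0,"wx":0,"wy":0,"wz":0,"grip":-1},{"dx":0,"dy":0,"dz":0,"wx":0,"wy":0,"wz":0,"grip":-1},{"dx":0,"dy":0,"dz":0,"wx":0,"wy":0,"wz":0,"grip":-1},{"dx":0,"dy":0,"dz":0,"wx":0,"wy":0,"wz":0,"grip":-1}]'
python3 - <<'E'
from look import *
a=save('side','s23')
hsv=cv2.cvtColor(a,cv2.COLOR_RGB2HSV)
y=cv2.inRange(hsv,np.array((8,90,60)),np.array((35,255,255)));g=cv2.inRange(hsv,np.array((50,60,10)),np.array((90,255,255)))
for r in range(206,246,2): print(r,''.join('Y' if y[r,c] else 'g' if g[r,c] else 'w' if a[r,c].mean()>170 else '.' for c in range(180,232)))
E
```

```text
ee_pos: [662.0, 162.3, 56.8]
force: [1.4, 1.0, 2.1]
time_s: 35.05
ee_pos: [661.2, 161.7, 56.2]
ee_rot: [179.8, 29.9, 169.7]
force: [0.6, 0.8, 0.3]
gripper_width: 91.0
206 ..................................................ww
208 .................Y..............................w...
210 ..............YYY.............................ww..ww
212 ............YYYYYY...............................www
214 ...........YYYYY.wwwww.........................wwwww
216 .........YYYYY.wwwwwwYY........................wwwww
218 .......YYY.Y.wwwwwwwYY........................wwwwww
220 .....YY.YY.wwwwwwwYYY.......................wwwwwwww
222 ...YYY.Y.wwwwwwwwYY.......................wwwwwwwwww
224 .YYYYY.wwwwwwwwYYY...............Y......wwwwwwwwwwww
226 YYYYY.wwwwwwwwYYYY.............YYYYY..wwwwwwwwwwwwww
228 YYY.wwwwwwwwwYYYYYYYY.........YYYYYwwwwwwwwwwwwwwwww
230 Y.wwwwwwwwwwYYYYYYYYYYY......YYYYwwwwwwwwwwwwwwwwwww
232 wwwwwwwwwwwwYYYYYYYYYYYYYY.YYYYYwwwwwwwwwwwwwwwwwwww
234 wwwwwwwwwwwg.YYYYYYYYYYYYYYYYYwwwwwwwwwwwwwwwwwwwwwY
236 wwwwwwwww.ww.g.YYYYYYYYYYYYY.wwwwwwwwwwwwwwwwwwwwYY.
238 wwwwwwwwwwwwwwwwwwYYYYYYYYYwwwwwwwwwwwwwwwwwwwwYYY..
240 wwwwwwwwwwwwwwwwwwwwwwwwwwwwwwwwwwwwwwwwwwwwwwYY....
242 wwwwwwwwwwwwwwwwwwwwwwwwwwwwwwwwwwwwwwwwwwwwYYY.....
244 wwwwwwwwwwwwwwwwwwwwwwwwwwwwwwwwwwwwwwwwwwYYY.......
```

Released, and it barely moved. I retreat along the tool axis, then away, and check everything.

```bash
python3 -m jog '[{"dx":-0.0049,"dy":0.0009,"dz":0.0087,"wx":0,"wy":0,"wz":0,"grip":-1},{"dx":-0.0098,"dy":0.0018,"dz":0.0173,"wx":0,"wy":0,"wz":0,"grip":-1},{"dx":-0.0098,"dy":0.0018,"dz":0.0173,"wx":0,"wy":0,"wz":0,"grip":-1},{"dx":-0.0098,"dy":0.0018,"dz":0.0173,"wx":0,"wy":0,"wz":0,"grip":-1},{"dx":-0.0098,"dy":0.0018,"dz":0.0173,"wx":0,"wy":0,"wz":0,"grip":-1},{"dx":-0.0098,"dy":0.0018,"dz":0.0173,"wx":0,"wy":0,"wz":0,"grip":-1},{"dx":-0.03,"dy":0,"dz":0.03,"wx":0,"wy":0,"wz":0,"grip":-1},{"dx":-0.03,"dy":0,"dz":0.03,"wx":0,"wy":0,"wz":0,"grip":-1},{"dx":-0.03,"dy":0,"dz":0.03,"wx":0,"wy":0,"wz":0,"grip":-1},{"dx":-0.03,"dy":0,"dz":0.02,"wx":0,"wy":0,"wz":0,"grip":-1}]'
python3 -m jog '[{"dx":-0.03,"dy":0.02,"dz":0,"wx":0,"wy":0.04,"wz":0,"grip":-1},{"dx":-0.03,"dy":0.03,"dz":0,"wx":0,"wy":0.04,"wz":0,"grip":-1},{"dx":-0.03,"dy":0.03,"dz":0,"wx":0,"wy":0.04,"wz":0,"grip":-1},{"dx":-0.03,"dy":0.04,"dz":0,"wx":0,"wy":0.04,"wz":0,"grip":-1},{"dx":-0.03,"dy":0.04,"dz":0,"wx":0,"wy":0,"wz":0,"grip":-1},{"dx":-0.03,"dy":0.04,"dz":0,"wx":0,"wy":0,"wz":0,"grip":-1},{"dx":0,"dy":0.04,"dz":0,"wx":0,"wy":0,"wz":0,"grip":-1},{"dx":0,"dy":0.04,"dz":0,"wx":0,"wy":0,"wz":0,"grip":-1},{"dx":0,"dy":0,"dz":0,"wx":0,"wy":0,"wz":0,"grip":-1},{"dx":0,"dy":0,"dz":0,"wx":0,"wy":0,"wz":0,"grip":-1}]'
python3 - <<'E'
from end import *
a=save('side','s24');b=save('top','t24');a0=cv2.imread('pics/raw_s0.png')[:,:,::-1].copy();b0=cv2.imread('pics/raw_t0.png')[:,:,::-1].copy()
hsv=cv2.cvtColor(a,cv2.COLOR_RGB2HSV)
y=cv2.inRange(hsv,np.array((8,90,60)),np.array((35,255,255)));g=cv2.inRange(hsv,np.array((50,60,10)),np.array((90,255,255)))
for r in range(196,246,2): print(r,''.join('Y' if y[r,c] else 'g' if g[r,c] else 'w' if a[r,c].mean()>170 else '.' for c in range(180,232)))
# bystanders and jar: change between first and last pictures
boxes={'side':(a0,a,dict(jar=(240,252,272,286),bottle=(285,180,308,218),mortar=(236,182,266,206),tubes=(170,255,212,318))),
 'top':(b0,b,dict(jar=(195,206,222,226),bottle=(292,212,314,234),mortar=(295,162,325,192),tubes=(147,158,192,188)))}
for n,(p,q,bx) in boxes.items():
    for k,(x0,y0,x1,y1) in bx.items():
        P=cv2.cvtColor(p,cv2.COLOR_RGB2GRAY)[y0:y1,x0:x1].astype(np.float32);Q=cv2.cvtColor(q,cv2.COLOR_RGB2GRAY)[y0:y1,x0:x1].astype(np.float32)
        s,r=cv2.phaseCorrelate(P,Q,cv2.createHanningWindow(P.shape[::-1],cv2.CV_32F));print(n,k,'shift px',np.round(s,2),'resp %.2f'%r,'meandiff %.1f'%np.abs(P-Q).mean())
for im,n in((a,'side'),(b,'top')): print(n,'orange',[x for x in blobs(im,(3,150,120),(18,255,255),20)[0]],'yellow',blobs(im,(20,120,60),(35,255,255),20)[0])
g=a[:,284:304].astype(float).mean(2).round().astype(int)
for r in (134,136,138,142,146,148,150,160,172,173,174,175): print(r,g[r].tolist())
E
```

```text
time_s: 36.1
ee_pos: [486.5, 171.9, 264.6]
ee_rot: [179.6, 30.1, 169.7]
force: [-0.5, 1.4, -0.0]
gripper_width: 90.9
time_s: 37.1
ee_pos: [306.9, 451.6, 261.3]
ee_rot: [-178.4, 20.9, 170.6]
force: [-0.2, 0.2, 1.0]
gripper_width: 91.2
196 ............................YYY...........gggggg....
198 ..........................YYYYY..........ggggg......
200 ........................YYYYYY.wwwww...gggggg.......
202 ......................YYY.YY.wwwwwwwwwggggg.........
204 ....................YYYYYY.wwwwwwwwwwgggg.wwwwwwwww.
206 ..................YYYYYY.wwwwwwwwwwwgggg.wwwwwwwwwww
208 ................YYYYYY.wwwwwYYYYwwYggggwwwwwwwwwwwww
210 ..............YYY.YY.wwwwYYYYYYYYYYYYYwwwwwwwwwwwwww
212 ............YYYYYY.wwwwwYYYYYYYYYYYYYYYwwwwwwwwwwwww
214 ...........YY.YY.wwwwwYYYYYYYYYYYYYYYYYYwwwwwwwwwwww
216 .........YYYYY.wwwwwwYYYYYYYYYYYYYYYYYYYYwwwwwwwwwww
218 .......YYYYY.wwwwwwwYYYYYYYYYYYYYYYYYYYYYwwwwwwwwwww
220 .....YYYYY.wwwwwwwYYYYYYYYYYYYYYYYYYYYYYYwwwwwwwwwww
222 ...YYYYY.wwwwwwwwYYYYYYYYYYYYYYYYYYYYYYwwwwwwwwwwwww
224 .YYYYY.wwwwwwwwYYYYYYYYYYYYYYYYYYYYYYYwwwwwwwwwwwwww
226 YYYYY.w
[... 1779 characters left out ...]
9, 151, 150, 145, 146, 133, 126, 110, 94, 92, 96, 95]
148 [205, 209, 207, 195, 163, 141, 139, 144, 145, 146, 144, 143, 137, 147, 184, 215, 119, 93, 97, 96]
150 [116, 117, 109, 120, 182, 197, 188, 193, 184, 197, 201, 203, 185, 207, 177, 130, 93, 94, 92, 97]
160 [98, 98, 98, 95, 94, 100, 128, 145, 146, 145, 125, 84, 94, 96, 95, 96, 96, 98, 94, 91]
172 [94, 97, 97, 97, 94, 106, 140, 152, 149, 131, 92, 95, 93, 98, 96, 93, 97, 92, 95, 91]
173 [96, 93, 97, 97, 100, 100, 122, 139, 136, 111, 97, 95, 96, 96, 95, 94, 97, 97, 96, 93]
174 [93, 95, 95, 98, 97, 94, 96, 109, 102, 96, 99, 95, 95, 94, 95, 96, 94, 97, 93, 95]
175 [88, 94, 97, 97, 92, 92, 94, 96, 92, 95, 96, 96, 97, 94, 92, 95, 96, 96, 95, 94]
```

```bash
python3 - <<'E'
from end import *
u=np.array([-.492,.0875,.866]);p=np.array([-.852,.152,-.5]);v=np.cross(u,p);tip=np.array([646.6,168.4,114])
def box(s,off):
    o=[]
    for n,ob in(('side',(206.8,213.9)),('top',(237,156.7))):
        bias=np.array(ob)-proj(n,tip);C=[]
        for d in(-86,4):
            for t in np.linspace(0,2*np.pi,60): C.append(proj(n,tip+(d+s)*u+off*p+28*(np.cos(t)*p+np.sin(t)*v))+bias)
        C=np.array(C);o.append(np.r_[C.min(0),C.max(0)])
    return np.round(o,1).tolist()
for s in(0,5,10,20):
    for off in(8,17): print(s,off,box(s,off))
print('obs side 193 208 221 239; top 230 148 245 169')
E
```

```text
0 8 [[189.2, 207.1, 218.3, 239.9], [228.3, 145.4, 247.7, 167.4]]
0 17 [[191.5, 209.0, 220.7, 241.8], [228.0, 147.8, 247.4, 169.9]]
5 8 [[189.8, 206.0, 219.0, 239.0], [228.1, 145.7, 247.5, 167.7]]
5 17 [[192.1, 207.9, 221.4, 240.9], [227.8, 148.2, 247.2, 170.3]]
10 8 [[190.4, 205.0, 219.7, 238.1], [227.9, 146.0, 247.4, 168.1]]
10 17 [[192.7, 206.9, 222.1, 240.0], [227.6, 148.5, 247.1, 170.7]]
20 8 [[191.6, 203.0, 221.1, 236.2], [227.4, 146.6, 247.1, 168.9]]
20 17 [[194.0, 204.9, 223.5, 238.1], [227.1, 149.1, 246.8, 171.5]]
obs side 193 208 221 239; top 230 148 245 169
```

All checks agree:
- **Beaker:** its outline fits the hung pose (s≈0–5 mm, sagged about 17 mm).
- **Pestle:** home in the ring.
- **Cover:** aside at about 1.54 rad.
- **Bystanders:** unmoved.

I hand the job in.

```bash
python3 -c "
from workcell import env
print(env.state()['time_s'],env.job_done())"
```

```text
the job is handed in; nothing more can be done
37.2 None
```

The job is handed in at 37.2 s. The cover is swung aside, the pestle hangs in the ring, the yellow beaker is on the left peg, and the gripper is open and clear of everything.

**Last checks**
- **Cover:** I measured about 1.54 rad from the top picture, against the required 1.3. The disc was at the same pixels in the final frame.
- **Pestle:** The head sits on the ring. The handle end is at row 173.7, against 173.4–174.5 predicted for fully home, and it did not change after I let go.
- **Beaker:** It was lowered along the peg until the force jumped, which I take as the tip meeting the closed end. Then it was eased sideways until its wall rested, and released. It stayed put when the gripper left. Its outline fits the closed end on the tip, or up to about 5 mm short of it. The pictures cannot settle that, so I rely on the felt contact.
- **Jar and bystanders:** The bottle and mortar show no movement. The test-tube rack reads about 0.5 px in both views, but its image is nearly unchanged in the top view. The jar stands and may have moved about 1–2 mm.

**What failed or disagreed**
- My first jog calls were refused because the rows lacked some keys.
- The first close on the cover pin caught nothing. The fingertips were about 30 mm higher relative to the objects than the reported tool height, and all later grasps allowed for that.
- The side camera's positions were off by about 14 mm in y from the top camera's. Gripping the pin showed the top camera was right.
- While going through the ring, the handle rubbed the bore with about 5 N until I shifted it. The largest force I saw was about 13 N, when the beaker met the peg.

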